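# Load the gel viewer and shut its drop-down flap

### The arm

A 7-joint arm with a two-finger parallel gripper is mounted at the origin on the work surface. World frame = base frame: x ahead of the robot, y to its left, z up, the work surface at z = 0. Lengths are in mm, angles in rad, forces in N, time in s.
With the tool pointing down it reaches from about 375 to 925 mm from the base axis. Payload 3.1 kg.
Tool frame: the origin (TCP) lies at the centre of the arm's flange, where the gripper is bolted on; the fingertips stand 173 mm ahead of it and the grasp point (between the pads) lies 155 mm ahead of it (arm.grip_point_offset is the z of the grasp point in the tool frame, in mm); z points along the fingers, y is the direction in which the jaws open and shut (so a half turn about z gives the same grasp; the last joint's range is limited). The gripper opens to 85 mm and grips with 20 to 120 N. Pads are 22 mm wide; open, the fingers measure 114 mm over their backs; the gripper's body (76 mm by 85 mm) begins 54 mm behind the grasp point. The pads swing forward as they close: fully open they stand 13 mm farther back than shut.
Start: joints at [1.248, 0.383, 0.044, 1.598, -0.018, 1.161, -0.05], TCP at [144.909, -633.647, 404.669] pointing down, gripper open.
Joint ranges: [-2.61, 2.61], [-0.41, 2.15], [-1.48, 1.57], [0, 2.5], [-1.57, 4.71], [0.05, 1.97], [-2.85, 2.85]. Speed limits (rad/s): [2.79, 2.79, 3.14, 3.14, 3.14, 3.14, 3.14].

### API

Orientations are given as [roll, pitch, yaw] about the fixed x, y, z axes, in that order (R = Rz(yaw) Ry(pitch) Rx(roll)).
In Python, from station import arm gives the robot as it stands.
- The arm moves only by the tool apply_moves, never from a script. Its argument "increments" is a list of rows, each an object of numbers: "hand": the opening in per cent of the stroke, from 0 (shut) to 100 (fully open); "tx", "ty", "tz": the shift along the tool's x, y, z in mm; "spin": the turn about the tool's z in degrees. In form: [{"hand": .., "tx": .., "ty": .., "tz": .., "spin": ..}, ...]. A call has 1 to 8 rows; each row shifts and turns the commanded pose from where the row before left it, along the tool's axes as they then stand; what a row does not reach is not made up. A row lasts 1/8 s, in which the tool goes at most 62.5 mm and 10.7 degrees, less where a joint would pass 70% of its speed; a pose out of reach is approached as far as the arm can. A call with a gripper value outside its range is refused whole. The fingers move at their own pace and stop on an object; "grip_force" is the grip in N (left out, the last holds). Time passes only in rows, so rows that do not move let the fingers close. It gives the time, the measured TCP pose, the force and the opening at its end, in the units of the state.
- arm.read_state(): the state, without advancing time (a new reading comes with each control period).
- arm.get_image(name): name is "side" or "top" or "wrist"; returns the picture (480x640x3 uint8, red, green, blue); there is no depth.
- arm.camera_info(name): a dict with "mtx" (3x3 intrinsics, pixels), "extrinsics" (4x4, takes a point from camera to world coordinates); the wrist camera has in their place "T_tool_cam" (4x4, takes a point from camera to tool coordinates, whose origin is the TCP and whose axes are the flange's). Camera axes: x right, y up, looking along -z (the intrinsics and any distortion apply to the point x, -y, -z); pixel columns grow to the right and rows downward; lengths in mm; the calibration is good to about 2 mm. A picture is of the moment at which its call begins: read the wrist's pose just before it. camera_info takes no time and is no camera call.
- arm.hand_in(): hands the job in, once; it reports no verdict.
The state is a dict: "time_s": time; "q": joint angles; "joint_vel": joint speeds; "tau": joint torques, N m; "eef_pos": TCP position; "ee_rot": TCP orientation; "contact_force": force on the tool from outside, world axes, zero at the start; "torque": the same for the moment, N m; "opening": opening from 0.0 (shut) to 1.0 (fully open).
Only numpy, scipy, OpenCV 4.12 (cv2) and the standard library are available. Lean on these libraries where they do the work, as an engineer would, in place of code of your own. Each camera call takes 0.05 s, during which the arm holds its last target.

### The job

Pull the gel viewer's drop-down flap all the way down, set the blue gel-plate tray on it by its lift bar, and slide the tray in until all of it is inside the viewer; then push the flap back up until it is fully shut. Handle the tray gently (keep it level, do not drop or ram it), and leave the other things on the bench where they stand.

Things in the scene. Friction and masses are not known exactly. Their poses are not given: they have to be found in the camera images.
- viewer: white gel viewer fixed to the bench, 180 deep, 240 wide, 186 mm high, flat amber window as roof. Origin on the bench under the middle of the hinge line, in the plane of the front face; x points into the box, z up. Chamber behind the front face: x 0 to 150 mm, y -70 to 70 mm, floor 58 mm and ceiling 180 mm above the bench. A bottom-hinged flap closes the front.
- flap (a joint): flap angle, rad: 0 shut (upright on the front face), 1.57 fully down (level, at its stop, pointing to -x of viewer). Hinge line: viewer x=0, 60 mm above the bench, along viewer y. The hinge is stiff (about 0.35 N m of friction), without latch: the flap stays wherever it is left.
- flap_edge (a point): middle of the flap's free edge, on its inner face, 115 mm from the hinge line. The panel is 12 mm thick, 220 mm wide; its inner face lies in the plane through the hinge line, so when level it is a shelf 60 mm above the bench, 2 mm above the chamber floor.
- flap_bar (a point): centre of the flap's blue handle bar: round, 10 mm thick, 170 mm long, parallel to the hinge line, on a leg at each end, beyond the flap's free edge (40 mm clear gap between), 160 mm from the hinge line and 6 mm outside the plane of the inner face. Flap shut: the bar is 220 mm above the bench, higher than the box's roof, with free air behind it.
- tray: blue gel-plate tray with two green glass plates, 105 mm long (its x), 90 mm wide (its y), 150 to 310 g. Origin: centre of the underside; z up. Floor 6 mm thick; upright end walls across x = -52 and +52 mm, 28 mm high. The same either way round. Rests flat on the bench.
- tray_bar (a point): centre of the tray's white lift bar: 12 mm thick along tray x, 80 mm long along tray y, 12 mm high, its centre 54 mm above the tray's underside (top at 60 mm), straight over the tray's centre, open underneath except for a post near each end.
- tip_box: yellow pipette-tip box with a clear lid, 117 x 82 x 72 mm high; loose bystander, origin at the centre of its underside, z up
- wash_bottle: white wash bottle with a red cap, 68 mm across, 190 mm tall; loose bystander, origin at the centre of its underside, z up
- buffer_bottle: glass buffer bottle with a blue cap, 72 mm across, 160 mm tall; loose bystander, origin at the centre of its underside, z up
- beaker: glass beaker, 76 mm across, 100 mm tall; loose bystander, origin at the centre of its underside, z up
- tube_rack: orange tube rack with capped tubes, 80 x 120 x 102 mm high; loose bystander, origin at the centre of its underside, z up
- powder_jar: white jar with a black lid, 72 mm across, 85 mm tall; loose bystander, origin at the centre of its underside, z up
Things that resemble listed ones, but are neither listed nor needed, are in the scene too. What is shaped like the tray but pink, red or turquoise is not meant.

How it is judged (in metres and radians):
On the way, in this order (a step that is already met when the one before it is completed fails the run):
1. the flap is all the way down (within 4 degrees of level) (value of joint flap above 1.5 rad), for 0.2 s.
2. the tray is wholly inside the chamber, level on its floor, with the flap still down (x of tray in the frame of viewer between 0.054 and 0.1 m and y of tray in the frame of viewer between -0.03 and 0.03 m and z of tray in the frame of viewer between 0.05 and 0.068 m and angle between tray's own z axis and vertical below 0.08 rad and value of joint flap above 1.4 rad), for 0.2 s.
At the end, for the whole second after the job is handed in: The flap is shut (within 0.04 rad, 6 mm at its bar); the tray lies level (within 0.08 rad) and at rest on the chamber floor, wholly behind the front face (its centre 54 to 100 mm in, within 30 mm of the middle); every bystander is within 40 mm of where it began (x of tray in the frame of viewer between 0.054 and 0.1 m and y of tray in the frame of viewer between -0.03 and 0.03 m and z of tray in the frame of viewer between 0.05 and 0.068 m and linear speed of tray below 0.02 m/s and angle between tray's own z axis and vertical below 0.08 rad and value of joint flap below 0.04 rad and distance of each of tip_box, wash_bottle, buffer_bottle, beaker, tube_rack, powder_jar from where it was at the start of the episode below 0.04 m); the robot touches nothing.
It fails at once if the tray is tilted more than 0.4 rad (angle between tray's own z axis and vertical above 0.4 rad).
It fails at once if the tray is dropped on or rammed into the viewer (more than 60 N) (contact force between tray and viewer above 60 N).
It fails at once if a bystander is knocked over (tilted more than 0.5 rad) (angle between any of tip_box, wash_bottle, buffer_bottle, beaker, tube_rack, powder_jar's own z axis and vertical above 0.5 rad).
It also fails if it takes over 72 s, if anything falls off the work surface, if the arm or the gripper's body presses on something with over 40 N, if the wrist force passes 120 N, or if a joint passes its speed limit or range.

## Working session

There is one attempt and no reset: what is moved stays moved. The work goes in short steps, Python scripts to look and compute and a tool call to move; the robot and the scene stay as the last step left them, time stands still between calls to the robot, and variables do not carry over. Pictures are saved under pics/ and viewed, and the job is handed in when it is done.

Besides the shell and the picture viewer there is one more tool, called after ">>>" by a JSON object that holds its "method" and its "body". apply_moves: Moves the arm, as the interface text tells. Its arguments: {"type":"object","properties":{"increments":{"type":"array"},"grip_force":{"type":"number"}},"required":["increments"]}

```bash
mkdir -p pics; ls; python3 - <<'E'
from station import arm
import cv2,numpy as np
print(arm.read_state())
print(arm.grip_point_offset)
for n in ["side","top","wrist"]:
    im=arm.get_image(n); cv2.imwrite(f"pics/{n}0.png",im[:,:,::-1]); print(n,arm.camera_info(n))
E
```

```text
pics
{'time_s': 0.0, 'q': array([ 1.24819599,  0.3838167 ,  0.04381598,  1.59958077, -0.01792703,
        1.16120131, -0.04988943]), 'joint_vel': array([ 5.42507710e-05, -7.32510201e-04,  8.31187671e-04,  2.73784844e-04,
        9.05019395e-04, -1.73016812e-03,  6.40815210e-04]), 'tau': array([-3.04116129e-04, -4.33459353e+01,  1.02454718e+00, -2.49513549e+01,
        1.05352647e-02,  1.12739165e-02,  7.25558547e-07]), 'eef_pos': array([ 144.8140845 , -633.15776912,  403.29495663]), 'ee_rot': array([-3.13898079e+00,  1.08011761e-04,  2.24896580e-01]), 'contact_force': array([-0.23241953,  0.13977512,  0.48718164]), 'torque': array([-0.06069098, -0.01105547,  0.00025377]), 'opening': 1.0046223963412784}
154.70000000000002
side {'mtx': array([[451.96673615,   0.        , 313.31544349],
       [  0.        , 451.96673615, 246.44599685],
       [  0.        ,   0.        ,   1.        ]]), 'extrinsics': array([[-9.76576832e-01,  1.27858320e-01, -1.73060511e-01,
         2.69755003e+02],
       [-2.14731744e-01, -5.27876569e-01,  8.21727817e-01,
         1.01960957e+03],
       [ 1.371014
[... 502 characters left out ...]
1],
       [ 3.64910029e-03,  2.35543678e-01,  9.71856913e-01,
         1.55343590e+03],
       [ 0.00000000e+00,  0.00000000e+00,  0.00000000e+00,
         1.00000000e+00]])}
wrist {'mtx': array([[432.93305846,   0.        , 317.47344097],
       [  0.        , 432.93305846, 237.35444287],
       [  0.        ,   0.        ,   1.        ]]), 'T_tool_cam': array([[-6.68569984e-04,  9.55020328e-01,  2.96539586e-01,
         7.64195415e+01],
       [ 9.99999768e-01,  6.77852649e-04,  7.15141271e-05,
        -2.14154368e-01],
       [-1.32712699e-04,  2.96539565e-01, -9.55020559e-01,
         3.11596040e+01],
       [ 0.00000000e+00,  0.00000000e+00,  0.00000000e+00,
         1.00000000e+00]])}
```

View pics/side0.png

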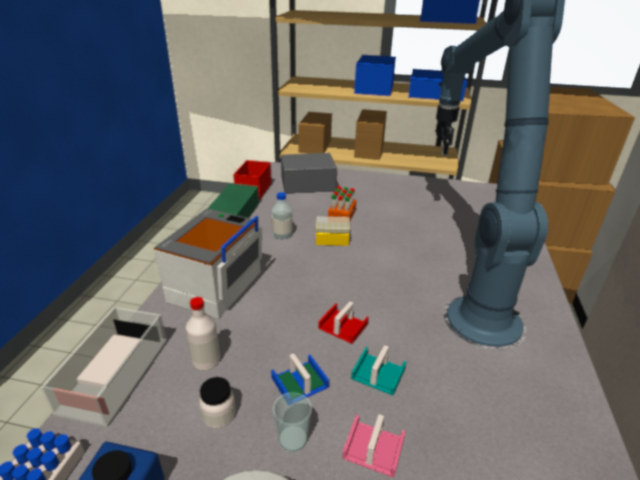

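View pics/top0.png

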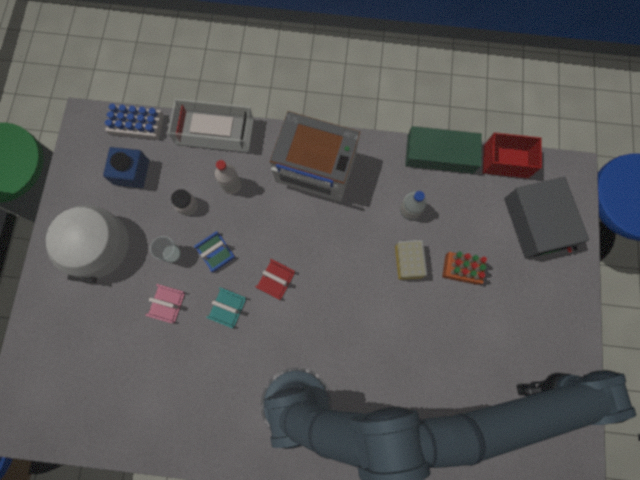

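View pics/wrist0.png

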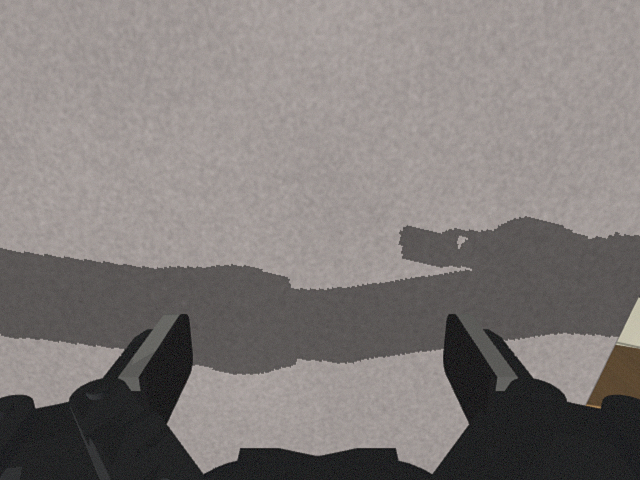

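```bash
cat > h.py <<'E'
import numpy as np,cv2
from station import arm
from scipy.spatial.transform import Rotation as R
def cam(n,st=None):
    c=arm.camera_info(n)
    if n!="wrist": return c["mtx"],c["extrinsics"]
    st=st or arm.read_state()
    T=np.eye(4);T[:3,:3]=R.from_euler('xyz',st["ee_rot"]).as_matrix();T[:3,3]=st["eef_pos"]
    return c["mtx"],T@c["T_tool_cam"]
def ray(K,E,px):
    px=np.atleast_2d(np.asarray(px,float))
    d=np.c_[(px[:,0]-K[0,2])/K[0,0],-(px[:,1]-K[1,2])/K[1,1],-np.ones(len(px))]
    return E[:3,3],d@E[:3,:3].T
def onz(K,E,px,z):
    o,d=ray(K,E,px); return o+d*((z-o[2])/d[:,2])[:,None]
def proj(K,E,P):
    P=np.atleast_2d(P); p=(P-E[:3,3])@E[:3,:3]
    return np.c_[K[0,0]*p[:,0]/-p[:,2]+K[0,2],K[1,2]+K[1,1]*p[:,1]/p[:,2]]
E
python3 - <<'E'
import cv2
for n,(x,y,w,h) in {"top":(150,100,240,180),"side":(140,180,300,225)}.items():
    im=cv2.imread(f"pics/{n}0.png")[y:y+h,x:x+w]
    cv2.imwrite(f"pics/{n}0c.png",cv2.resize(im,(800,600),interpolation=cv2.INTER_CUBIC))
E
```

```text
(no output)
```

View pics/top0c.png

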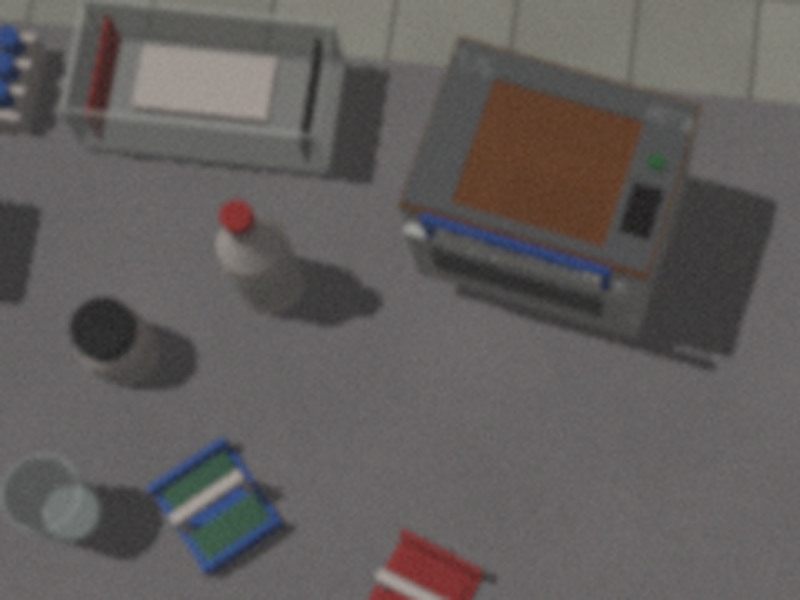

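View pics/side0c.png

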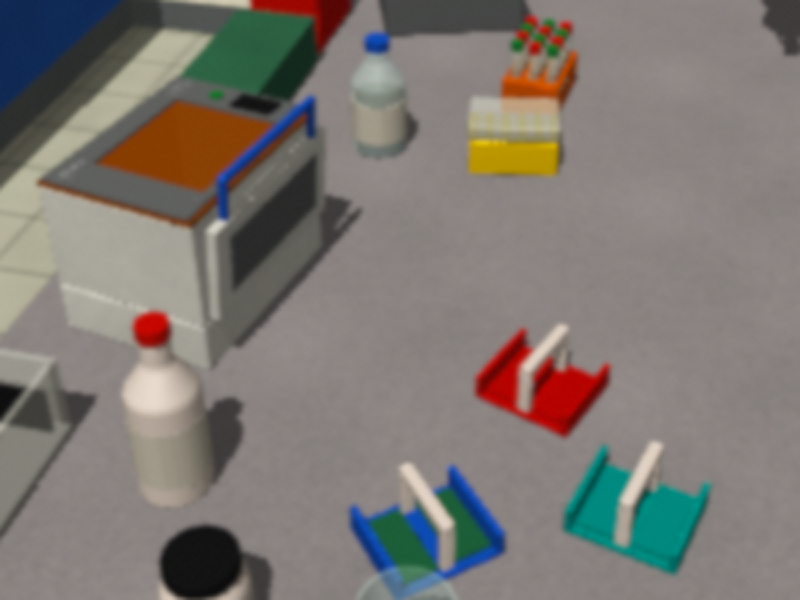

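```bash
python3 - <<'E'
from h import *
im=cv2.imread("pics/top0.png"); hsv=cv2.cvtColor(im,cv2.COLOR_BGR2HSV)
K,E=cam("top"); Ks,Es=cam("side")
def fit(mask,roi):
    x0,y0,x1,y1=roi; m=np.zeros_like(mask); m[y0:y1,x0:x1]=mask[y0:y1,x0:x1]
    ys,xs=np.nonzero(m); return np.c_[xs,ys].astype(np.float32)
blue=((hsv[...,0]>105)&(hsv[...,0]<130)&(hsv[...,1]>130)).astype(np.uint8)
p=fit(blue,(265,155,345,195)); r=cv2.minAreaRect(p); print("bar",len(p),r)
b=cv2.boxPoints(r); 
for z in (200,220): print(z,onz(K,E,b,z).round(1).tolist(), onz(K,E,[r[0]],z).round(1))
am=((hsv[...,0]>5)&(hsv[...,0]<20)&(hsv[...,1]>120)).astype(np.uint8)
p=fit(am,(280,115,350,175)); print("amber",cv2.minAreaRect(p)); print(onz(K,E,cv2.boxPoints(cv2.minAreaRect(p)),186).round(1))
# hand-read roof corners
c=np.array([(460,38),(698,103),(645,275),(402,207)])*.3+[150,100]
print("roof",onz(K,E,c,186).round(1))
# tray
p=fit(blue,(190,225,245,280)); r=cv2.minAreaRect(p); print("tray",len(p),r); print(onz(K,E,cv2.boxPoints(r),14).round(1))
wh=((hsv[...,1]<70)&(hsv[...,2]>150)).astype(np.uint8)
p=fit(wh,(192,230,235,262)); r=cv2.minAreaRect(p); print("lift",len(p),r); print(onz(K,E,cv2.boxPoints(r),60).round(1),onz(K,E,[r[0]],60))
# side lift
im=cv2.imread("pics/side0.png"); hsv=cv2.cvtColor(im,cv2.COLOR_BGR2HSV)
blue=((hsv[...,0]>105)&(hsv[...,0]<130)&(hsv[...,1]>130)).astype(np.uint8)
p=fit(blue,(215,210,262,265)); print("side bar",cv2.minAreaRect(p), proj(Ks,Es,onz(K,E,b,220)).round(1))
for q in [(222,183),(312,102)]:
    print(onz(Ks,Es,[np.array(q)*.375+[140,180]],225).round(1))
for q in [(405,467),(447,522)]:
    print("lift side",onz(Ks,Es,[np.array(q)*.375+[140,180]],60).round(1))
E
```

```text
bar 85 ((304.1920471191406, 173.33424377441406), (56.31904602050781, 1.7923054695129395), 16.090816497802734)
200 [[691.0, 135.4, 200.0], [696.7, 134.6, 200.0], [665.5, -34.1, 200.0], [659.8, -33.2, 200.0]] [[678.2  50.4 200. ]]
220 [[683.3, 132.7, 220.0], [688.9, 132.0, 220.0], [658.1, -34.3, 220.0], [652.6, -33.4, 220.0]] [[670.7  48.9 220. ]]
amber ((313.9570007324219, 148.04617309570312), (46.218841552734375, 37.584556579589844), 16.389541625976562)
[[722.  110.9 186. ]
 [845.8  93.3 186. ]
 [817.6 -49.5 186. ]
 [695.1 -29.3 186. ]]
roof [[ 883.9  127.   186. ]
 [ 843.  -103.4  186. ]
 [ 667.6  -71.   186. ]
 [ 708.1  158.3  186. ]]
tray 143 ((214.65383911132812, 251.23074340820312), (30.50851058959961, 25.793556213378906), 56.3099365234375)
[[454.4 391.1  14. ]
 [510.7 328.4  14. ]
 [431.9 259.   14. ]
 [376.9 321.4  14. ]]
lift 44 ((211.15382385253906, 248.73072814941406), (1.941450834274292, 22.188007354736328), 56.3099365234375)
[[421.  354.4  60. ]
 [467.5 302.3  60. ]
 [462.7 298.   60. ]
 [416.2 350.1  60. ]] [[441.77495702 326.28298132  60.        ]]
side bar ((239.00027465820312, 237.984130859375), (12.187637329101562, 55.05759811401367), 45.90938186645508) [[225.1 246.6]
 [223.2 246.2]
 [255.9 216.4]
 [257.6 216.8]]
[[681.1 149.5 225. ]]
[[648.6 -16.5 225. ]]
lift side [[467.4 302.3  60. ]]
lift side [[418.1 353.5  60. ]]
```

```bash
cat >> h.py <<'E'
def plan(p1,yaw1,n,p0=None,yaw0=None):
    st=arm.read_state()
    p0=st["eef_pos"] if p0 is None else np.array(p0,float); yaw0=np.degrees(st["ee_rot"][2]) if yaw0 is None else yaw0
    p1=np.array(p1,float)
    s=-(yaw1-yaw0)/n; d=(p1-p0)/n
    for i in range(n):
        y=np.radians(yaw0-s*i); tx=d@[np.cos(y),np.sin(y),0]; ty=d@[np.sin(y),-np.cos(y),0]
        print(i,"tx %.1f ty %.1f tz %.1f spin %.2f"%(tx,ty,-d[2],s))
E
python3 - <<'E'
from h import *
plan([640,50,500],79.9,16)
E
```

```text
0 tx 39.7 ty -34.7 tz -6.0 spin -4.19
1 tx 42.1 ty -31.7 tz -6.0 spin -4.19
2 tx 44.3 ty -28.6 tz -6.0 spin -4.19
3 tx 46.3 ty -25.3 tz -6.0 spin -4.19
4 tx 48.0 ty -21.8 tz -6.0 spin -4.19
5 tx 49.5 ty -18.2 tz -6.0 spin -4.19
6 tx 50.7 ty -14.6 tz -6.0 spin -4.19
7 tx 51.6 ty -10.8 tz -6.0 spin -4.19
8 tx 52.3 ty -7.0 tz -6.0 spin -4.19
9 tx 52.6 ty -3.2 tz -6.0 spin -4.19
10 tx 52.7 ty 0.6 tz -6.0 spin -4.19
11 tx 52.5 ty 4.5 tz -6.0 spin -4.19
12 tx 52.1 ty 8.3 tz -6.0 spin -4.19
13 tx 51.3 ty 12.1 tz -6.0 spin -4.19
14 tx 50.3 ty 15.8 tz -6.0 spin -4.19
15 tx 49.0 ty 19.5 tz -6.0 spin -4.19
```

>>> {"method": "apply_moves", "body": {"increments": [{"tx": 40,"ty": -35,"tz": -6,"spin": -4.2},{"tx": 42,"ty": -32,"tz": -6,"spin": -4.2},{"tx": 44,"ty": -29,"tz": -6,"spin": -4.2},{"tx": 46,"ty": -25,"tz": -6,"spin": -4.2},{"tx": 48,"ty": -22,"tz": -6,"spin": -4.2},{"tx": 50,"ty": -18,"tz": -6,"spin": -4.2},{"tx": 51,"ty": -15,"tz": -6,"spin": -4.2},{"tx": 52,"ty": -11,"tz": -6,"spin": -4.2}]}}

```text
validation failed for argument at $.in...
```

>>> {"method": "apply_moves", "body": {"increments": [{"tx": 52,"ty": -7,"tz": -6,"spin": -4.2},{"tx": 53,"ty": -3,"tz": -6,"spin": -4.2},{"tx": 53,"ty": 1,"tz": -6,"spin": -4.2},{"tx": 52,"ty": 5,"tz": -6,"spin": -4.2},{"tx": 52,"ty": 8,"tz": -6,"spin": -4.2},{"tx": 51,"ty": 12,"tz": -6,"spin": -4.2},{"tx": 50,"ty": 16,"tz": -6,"spin": -4.2},{"tx": 49,"ty": 19,"tz": -6,"spin": -4.2}]}}

```text
validation failed for argument at $.in...
```

>>> {"method": "apply_moves", "body": {"increments": [{"tx": 0},{"tx": 0}]}}

```text
validation failed for argument at $.in...
```

```bash
python3 - <<'E'
from h import *
import pickle
st=arm.read_state(); im=arm.get_image("wrist"); cv2.imwrite("pics/w1.png",im[:,:,::-1]); pickle.dump(st,open("pics/w1.pkl","wb"))
print(st)
E
```

```text
{'time_s': 0.15, 'q': array([ 1.24819016,  0.38370071,  0.04381305,  1.59924366, -0.01789298,
        1.16119289, -0.04989117]), 'joint_vel': array([-1.08389559e-03, -2.88824931e-03,  1.71348305e-03, -6.27190893e-03,
       -7.23843077e-05, -6.89693004e-04, -8.89410657e-04]), 'tau': array([ 1.45430811e-03, -4.34052336e+01,  1.02648586e+00, -2.49979663e+01,
        1.06657718e-02,  7.32660061e-03, -1.71656779e-05]), 'eef_pos': array([ 144.8469754 , -633.26119845,  403.52623944]), 'ee_rot': array([-3.13944260e+00,  1.07126733e-04,  2.24922497e-01]), 'contact_force': array([-0.6821284 ,  0.27629903,  0.03993085]), 'torque': array([-0.00548643,  0.01018568,  0.02247669]), 'opening': 0.999437096736679}
```

View pics/w1.png

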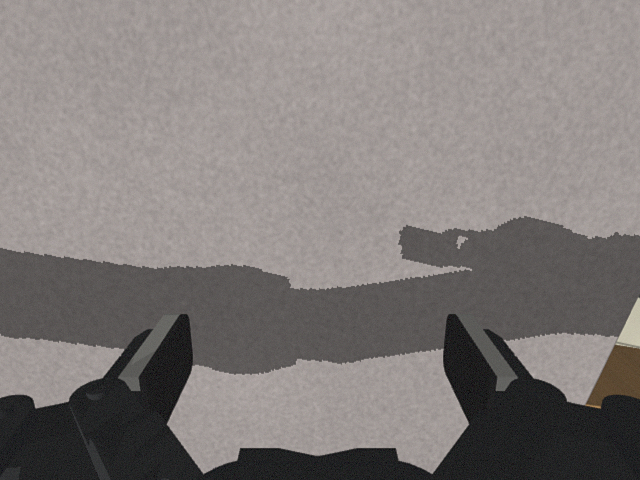

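>>> {"method": "apply_moves", "body": {"increments": [{"hand": 100,"tx": 40,"ty": -35,"tz": -6,"spin": -4.2},{"hand": 100,"tx": 42,"ty": -32,"tz": -6,"spin": -4.2},{"hand": 100,"tx": 44,"ty": -29,"tz": -6,"spin": -4.2},{"hand": 100,"tx": 46,"ty": -25,"tz": -6,"spin": -4.2},{"hand": 100,"tx": 48,"ty": -22,"tz": -6,"spin": -4.2},{"hand": 100,"tx": 50,"ty": -18,"tz": -6,"spin": -4.2},{"hand": 100,"tx": 51,"ty": -15,"tz": -6,"spin": -4.2},{"hand": 100,"tx": 52,"ty": -11,"tz": -6,"spin": -4.2}]}}

```text
time_s: 1.2
eef_pos: [393.0, -288.6, 452.9]
ee_rot: [3.141, 0.0, 0.814]
contact_force: [-0.8, -0.9, -0.1]
opening: 1.0
```

>>> {"method": "apply_moves", "body": {"increments": [{"hand": 100,"tx": 52,"ty": -7,"tz": -6,"spin": -4.2},{"hand": 100,"tx": 53,"ty": -3,"tz": -6,"spin": -4.2},{"hand": 100,"tx": 53,"ty": 1,"tz": -6,"spin": -4.2},{"hand": 100,"tx": 52,"ty": 5,"tz": -6,"spin": -4.2},{"hand": 100,"tx": 52,"ty": 8,"tz": -6,"spin": -4.2},{"hand": 100,"tx": 51,"ty": 12,"tz": -6,"spin": -4.2},{"hand": 100,"tx": 50,"ty": 16,"tz": -6,"spin": -4.2},{"hand": 100,"tx": 49,"ty": 19,"tz": -6,"spin": -4.2}]}}

```text
time_s: 2.2
eef_pos: [639.9, 51.6, 500.6]
ee_rot: [-3.141, 0.0, 1.399]
contact_force: [0.5, -0.3, -0.1]
opening: 0.997
```

>>> {"method": "apply_moves", "body": {"increments": [{"hand": 100,"tx": 0,"ty": 0,"tz": 0,"spin": 0},{"hand": 100,"tx": 0,"ty": 0,"tz": 0,"spin": 0}]}}

```text
time_s: 2.45
eef_pos: [639.0, 50.3, 500.0]
ee_rot: [-3.14, 0.001, 1.397]
contact_force: [-0.6, -0.9, -0.7]
opening: 0.999
```

```bash
cat >> h.py <<'E'
def snap(n,f):
    import pickle
    st=arm.read_state(); im=arm.get_image(n)[:,:,::-1].copy(); cv2.imwrite(f"pics/{f}.png",im); pickle.dump(st,open(f"pics/{f}.pkl","wb"))
    print(st["time_s"],st["eef_pos"].round(1),st["ee_rot"].round(4),st["contact_force"].round(1),st["q"].round(2)); return im,st
E
python3 -c "
from h import *
snap('wrist','w2')"
```

```text
2.45 [639.   50.3 500. ] [-3.1405e+00  1.1000e-03  1.3974e+00] [-0.6 -0.9 -0.7] [ 0.33  0.37 -0.62  1.48  0.22  1.37 -0.48]
```

View pics/w2.png

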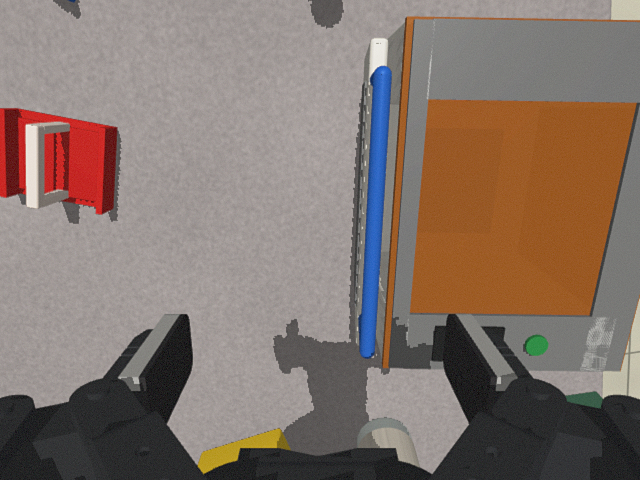

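```bash
python3 - <<'E'
from h import *
import pickle
st=pickle.load(open("pics/w2.pkl","rb")); K,E=cam("wrist",st); im=cv2.imread("pics/w2.png"); hsv=cv2.cvtColor(im,cv2.COLOR_BGR2HSV)
m=((hsv[...,0]>105)&(hsv[...,0]<130)&(hsv[...,1]>130)).astype(np.uint8); m[:, :340]=0;m[:, 410:]=0
ys,xs=np.nonzero(m); print(len(xs)); 
r=cv2.minAreaRect(np.c_[xs,ys].astype(np.float32)); print(r); c=onz(K,E,[r[0]],220); print("barc",c.round(1)); print(onz(K,E,cv2.boxPoints(r),220).round(1))
# roof front edge: orange/grey boundary; fit line of leftmost reddish-brown px per row
om=((hsv[...,0]>3)&(hsv[...,0]<25)&(hsv[...,1]>120)); om[:,:375]=0; om[:, 425:]=0
pts=[(np.nonzero(om[y])[0][0],y) for y in range(25,360) if om[y].any()]
l=cv2.fitLine(np.float32(pts),cv2.DIST_HUBER,0,.01,.01).ravel(); print(l)
pp=[(l[2]+l[0]/l[1]*(y-l[3]),y) for y in (18,367)]; f=onz(K,E,pp,186); print(f.round(1)); d=f[0]-f[1]; print(np.linalg.norm(d),np.degrees(np.arctan2(-d[0],d[1])), f.mean(0))
E
```

```text
4768
((369.30010986328125, 271.1985168457031), (19.9263916015625, 411.54193115234375), 3.4422152042388916)
barc [[666.6  21.8 220. ]]
[[ 628.6 -133.6  220. ]
 [ 684.3  138.9  220. ]
 [ 694.7  136.5  220. ]
 [ 642.7 -137.1  220. ]]
[ 6.7863196e-02 -9.9769461e-01  3.9379404e+02  1.9200000e+02]
[[711.8 163.1 186. ]
 [667.2 -70.7 186. ]]
238.08436438951387 -10.815272494504443 [689.49545346  46.18732202 186.        ]
```

```bash
python3 - <<'E'
from h import *
import pickle
st=pickle.load(open("pics/w2.pkl","rb")); K,E=cam("wrist",st); im=cv2.imread("pics/w2.png"); hsv=cv2.cvtColor(im,cv2.COLOR_BGR2HSV)
m=((hsv[...,0]>105)&(hsv[...,0]<130)&(hsv[...,1]>130)).astype(np.uint8); m[:, :340]=0;m[:, 410:]=0; m[365:]=0
ys,xs=np.nonzero(m)
r=cv2.minAreaRect(np.c_[xs,ys].astype(np.float32)); print(r)
c=cv2.boxPoints(r)
for z in (200,210,220):
  f=onz(K,E,c,z); a=(f[0]+f[3])/2;b=(f[1]+f[2])/2; a2=(f[0]+f[1])/2;b2=(f[3]+f[2])/2
  if np.linalg.norm(a-b)<np.linalg.norm(a2-b2): a,b=a2,b2
  d=b-a; print(z,a.round(1),b.round(1),np.linalg.norm(d),np.degrees(np.arctan2(-d[0],d[1])),((a+b)/2).round(1))
# triangulate with side cam bar
Ks,Es=cam("side"); im=cv2.imread("pics/side0.png"); hsv=cv2.cvtColor(im,cv2.COLOR_BGR2HSV)
t=np.radians(-10.5)
for o in ([688,45],):
 for th in (0,.05,.1):
  X=np.array([np.cos(t),np.sin(t)]);Y=np.array([-np.sin(t),np.cos(t)])
  lx=-6*np.cos(th)-160*np.sin(th); lz=60+160*np.cos(th)-6*np.sin(th)
  P=[np.r_[np.array(o)+X*lx+Y*s*85,lz] for s in(1,-1)]
  print(th,np.array(P).round(0).tolist(),"wrist",proj(K,E,P).round(1).tolist(),"side",proj(Ks,Es,P).round(1).tolist())
E
```

```text
((373.0396728515625, 211.8258819580078), (19.90676498413086, 292.55316162109375), 3.3664603233337402)
200 [655.2 -51.5 200. ] [692.4 138.7 200. ] 193.78880466702344 -11.06522349983072 [673.8  43.6 200. ]
210 [655.1 -44.9 210. ] [690.9 138.2 210. ] 186.57879309635314 -11.065223499830749 [673.   46.7 210. ]
220 [655.  -38.3 220. ] [689.5 137.7 220. ] 179.36878152568278 -11.065223499830708 [672.2  49.7 220. ]
0 [[698.0, 130.0, 220.0], [667.0, -37.0, 220.0]] wrist [[398.5, 78.7], [381.7, 354.1]] side [[220.3, 245.3], [253.4, 215.5]]
0.05 [[690.0, 131.0, 220.0], [659.0, -36.0, 220.0]] wrist [[383.6, 78.6], [369.5, 353.6]] side [[223.0, 246.1], [255.9, 216.2]]
0.1 [[682.0, 133.0, 219.0], [651.0, -35.0, 219.0]] wrist [[368.7, 78.6], [357.3, 352.7]] side [[225.7, 247.1], [258.4, 217.1]]
```

```bash
python3 - <<'E'
from h import *
plan([672.2,49.5,440],79.2,3)
E
```

```text
0 tx 2.0 ty 10.9 tz 20.0 spin 0.25
1 tx 2.1 ty 10.9 tz 20.0 spin 0.25
2 tx 2.1 ty 10.9 tz 20.0 spin 0.25
```

>>> {"method": "apply_moves", "body": {"increments": [{"hand": 45,"tx": 2,"ty": 11,"tz": 20,"spin": 0.3},{"hand": 45,"tx": 2,"ty": 11,"tz": 20,"spin": 0.3},{"hand": 45,"tx": 2,"ty": 11,"tz": 20,"spin": 0.3},{"hand": 45,"tx": 0,"ty": 0,"tz": 0,"spin": 0},{"hand": 45,"tx": 0,"ty": 0,"tz": 0,"spin": 0}], "grip_force": 30}}

```text
time_s: 3.12
eef_pos: [672.7, 51.0, 440.5]
ee_rot: [-3.141, -0.0, 1.382]
contact_force: [0.1, 0.0, 0.4]
opening: 0.449
```

```bash
python3 -c "
from h import *
snap('wrist','w3');snap('side','s3')
im=cv2.imread('pics/s3.png')[100:325,140:440]; cv2.imwrite('pics/s3c.png',cv2.resize(im,(800,600),interpolation=cv2.INTER_CUBIC))"
```

```text
3.125 [672.7  51.  440.5] [-3.1410e+00 -4.0000e-04  1.3823e+00] [0.1 0.  0.4] [ 0.3   0.47 -0.6   1.47  0.27  1.29 -0.51]
3.175 [672.7  51.2 441.3] [ 3.1408e+00 -6.0000e-04  1.3825e+00] [ 0.4  0.1 -0.1] [ 0.3   0.47 -0.6   1.47  0.27  1.29 -0.51]
```

View pics/w3.png

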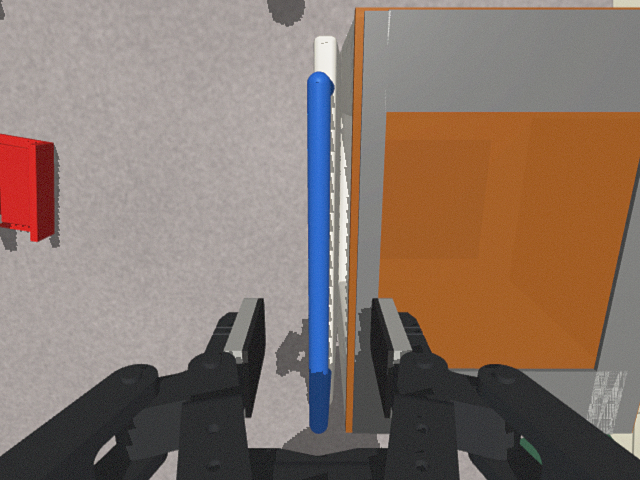

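View pics/s3c.png

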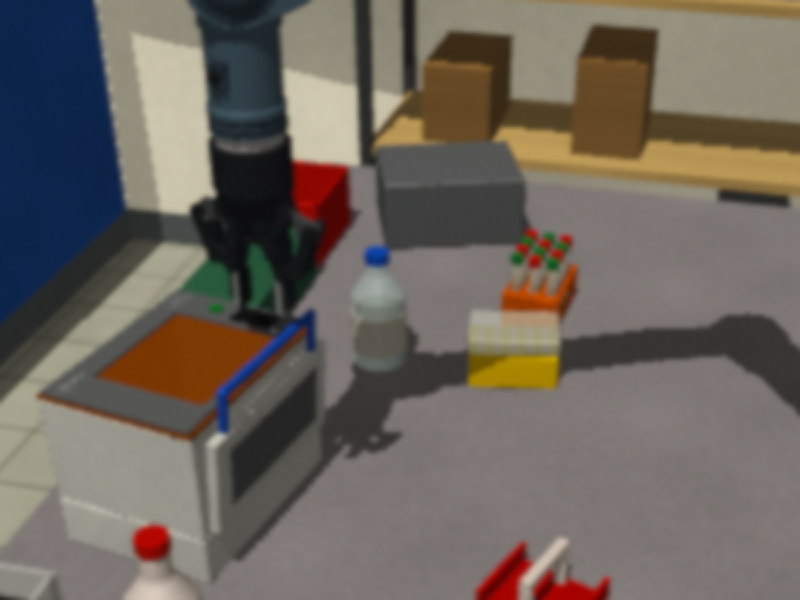

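>>> {"method": "apply_moves", "body": {"increments": [{"hand": 45,"tx": 0,"ty": 0,"tz": 22,"spin": 0},{"hand": 45,"tx": 0,"ty": 0,"tz": 22,"spin": 0},{"hand": 45,"tx": 0,"ty": 0,"tz": 22,"spin": 0},{"hand": 0,"tx": 0,"ty": 0,"tz": 0,"spin": 0},{"hand": 0,"tx": 0,"ty": 0,"tz": 0,"spin": 0},{"hand": 0,"tx": 0,"ty": 0,"tz": 0,"spin": 0},{"hand": 0,"tx": 0,"ty": 0,"tz": 0,"spin": 0}]}}

```text
time_s: 4.1
eef_pos: [672.5, 50.6, 374.1]
ee_rot: [-3.141, 0.0, 1.382]
contact_force: [1.0, -0.2, -6.0]
opening: 0.101
```

```bash
python3 - <<'E'
import numpy as np
t=np.linspace(.07,1.575,17); x=-6*np.cos(t)-160*np.sin(t); z=160*np.cos(t)-6*np.sin(t)
print(np.c_[np.diff(x),-np.diff(z)].round(1), x[-1]-x[0],z[-1]-z[0])
E
```

```text
[[-14.9   2.3]
 [-14.6   3.7]
 [-14.2   5.1]
 [-13.6   6.4]
 [-13.    7.6]
 [-12.2   8.8]
 [-11.3   9.9]
 [-10.3  10.9]
 [ -9.3  11.9]
 [ -8.1  12.7]
 [ -6.9  13.4]
 [ -5.6  14. ]
 [ -4.3  14.4]
 [ -2.9  14.8]
 [ -1.5  15. ]
 [ -0.1  15.1]] -142.79720279213547 -165.86103567592247
```

>>> {"method": "apply_moves", "body": {"increments": [{"hand": 0,"tx": 0,"ty": -15,"tz": 2.3,"spin": 0},{"hand": 0,"tx": 0,"ty": -14.6,"tz": 3.7,"spin": 0},{"hand": 0,"tx": 0,"ty": -14.2,"tz": 5,"spin": 0},{"hand": 0,"tx": 0,"ty": -13.6,"tz": 6.4,"spin": 0},{"hand": 0,"tx": 0,"ty": -13,"tz": 7.6,"spin": 0},{"hand": 0,"tx": 0,"ty": -12.2,"tz": 8.8,"spin": 0},{"hand": 0,"tx": 0,"ty": -11.3,"tz": 10,"spin": 0},{"hand": 0,"tx": 0,"ty": -10.3,"tz": 11,"spin": 0}]}}

```text
time_s: 5.1
eef_pos: [569.6, 70.4, 319.5]
ee_rot: [3.141, -0.0, 1.382]
contact_force: [3.4, -1.6, 0.2]
opening: 0.103
```

>>> {"method": "apply_moves", "body": {"increments": [{"hand": 0,"tx": 0,"ty": -9.3,"tz": 11.9,"spin": 0},{"hand": 0,"tx": 0,"ty": -8.1,"tz": 12.7,"spin": 0},{"hand": 0,"tx": 0,"ty": -6.9,"tz": 13.4,"spin": 0},{"hand": 0,"tx": 0,"ty": -5.6,"tz": 14,"spin": 0},{"hand": 0,"tx": 0,"ty": -4.3,"tz": 14.4,"spin": 0},{"hand": 0,"tx": 0,"ty": -2.9,"tz": 14.8,"spin": 0},{"hand": 0,"tx": 0,"ty": -1.5,"tz": 15,"spin": 0},{"hand": 0,"tx": 0,"ty": 0,"tz": 15,"spin": 0}]}}

```text
time_s: 6.1
eef_pos: [532.8, 77.9, 208.9]
ee_rot: [-3.142, 0.0, 1.382]
contact_force: [-9.5, -2.8, 45.6]
opening: 0.103
```

>>> {"method": "apply_moves", "body": {"increments": [{"hand": 0,"tx": 0,"ty": 0,"tz": 3,"spin": 0},{"hand": 0,"tx": 0,"ty": 0,"tz": 0,"spin": 0}]}}

```text
time_s: 6.35
eef_pos: [532.9, 78.3, 207.9]
ee_rot: [-3.141, 0.002, 1.382]
contact_force: [-3.5, -3.1, 19.8]
opening: 0.103
```

```bash
python3 -c "
from h import *
snap('wrist','w4');snap('side','s4')
im=cv2.imread('pics/s4.png')[100:325,140:440]; cv2.imwrite('pics/s4c.png',cv2.resize(im,(800,600),interpolation=cv2.INTER_CUBIC))"
```

```text
6.35 [532.9  78.3 207.9] [-3.1412e+00  1.9000e-03  1.3819e+00] [-3.5 -3.1 19.8] [ 0.25  0.51 -0.56  1.97  0.39  0.76 -0.72]
6.4 [532.9  78.3 207.9] [-3.1414e+00  1.8000e-03  1.3819e+00] [-3.9 -2.3 20.6] [ 0.25  0.51 -0.56  1.97  0.39  0.76 -0.72]
```

View pics/w4.png

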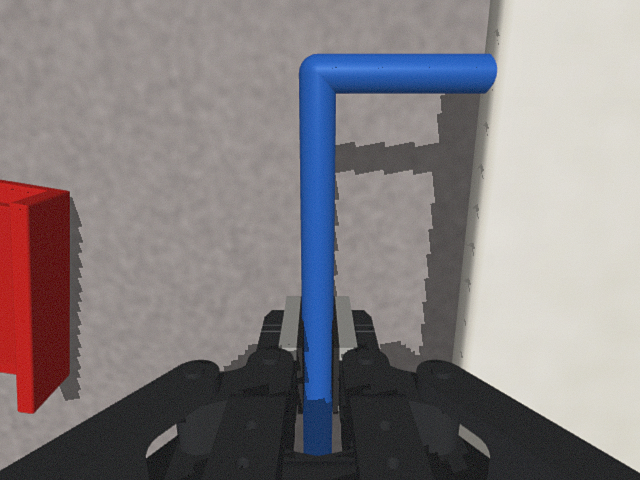

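View pics/s4c.png

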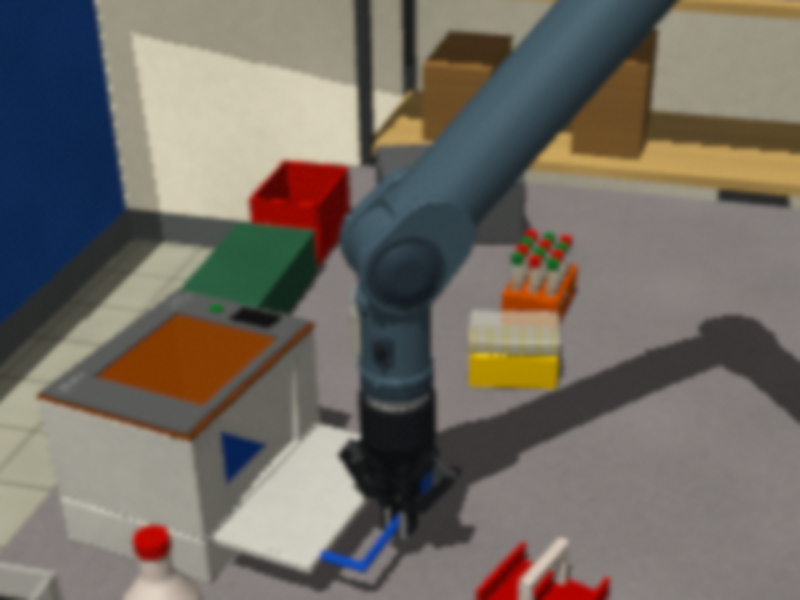

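>>> {"method": "apply_moves", "body": {"increments": [{"hand": 45,"tx": 0,"ty": 0,"tz": -3,"spin": 0},{"hand": 45,"tx": 0,"ty": 0,"tz": 0,"spin": 0},{"hand": 45,"tx": 0,"ty": 0,"tz": 0,"spin": 0},{"hand": 45,"tx": 0,"ty": 0,"tz": -30,"spin": 0},{"hand": 45,"tx": 0,"ty": 0,"tz": -50,"spin": 0},{"hand": 45,"tx": 0,"ty": 0,"tz": -50,"spin": 0},{"hand": 45,"tx": 0,"ty": 0,"tz": -50,"spin": 0},{"hand": 45,"tx": 0,"ty": 0,"tz": -50,"spin": 0}]}}

```text
time_s: 7.45
eef_pos: [531.8, 77.6, 439.4]
ee_rot: [-3.14, 0.0, 1.382]
contact_force: [0.5, -0.4, 0.4]
opening: 0.449
```

```bash
python3 - <<'E'
from h import *
plan([442,326,440],131.8,6)
E
```

```text
0 tx 37.9 ty -22.5 tz -0.1 spin -8.77
1 tx 40.8 ty -16.4 tz -0.1 spin -8.77
2 tx 42.9 ty -10.0 tz -0.1 spin -8.77
3 tx 43.9 ty -3.4 tz -0.1 spin -8.77
4 tx 43.9 ty 3.4 tz -0.1 spin -8.77
5 tx 42.9 ty 10.0 tz -0.1 spin -8.77
```

>>> {"method": "apply_moves", "body": {"increments": [{"hand": 60,"tx": 38,"ty": -22.5,"tz": 0,"spin": -8.8},{"hand": 60,"tx": 41,"ty": -16.5,"tz": 0,"spin": -8.8},{"hand": 60,"tx": 43,"ty": -10,"tz": 0,"spin": -8.8},{"hand": 60,"tx": 44,"ty": -3.5,"tz": 0,"spin": -8.8},{"hand": 60,"tx": 44,"ty": 3.5,"tz": 0,"spin": -8.8},{"hand": 60,"tx": 43,"ty": 10,"tz": 0,"spin": -8.8},{"hand": 60,"tx": 0,"ty": 0,"tz": 0,"spin": 0},{"hand": 60,"tx": 0,"ty": 0,"tz": 0,"spin": 0}]}}

```text
time_s: 8.45
eef_pos: [442.0, 326.2, 437.9]
ee_rot: [-3.14, 0.0, 2.303]
contact_force: [0.6, -1.2, -0.6]
opening: 0.599
```

```bash
python3 -c "
from h import *
snap('wrist','w5');snap('top','t5')
im=cv2.imread('pics/t5.png')[100:280,150:390]; cv2.imwrite('pics/t5c.png',cv2.resize(im,(800,600),interpolation=cv2.INTER_CUBIC))"
```

```text
8.45 [442.  326.2 437.9] [-3.1398e+00  1.0000e-04  2.3032e+00] [ 0.6 -1.2 -0.6] [ 0.1   0.29 -0.95  1.77  0.25  1.21 -0.18]
8.5 [442.6 325.4 437.9] [-3.1399e+00  5.0000e-04  2.3013e+00] [ 0.1 -0.4  0.4] [ 0.1   0.29 -0.94  1.77  0.25  1.21 -0.18]
```

View pics/w5.png

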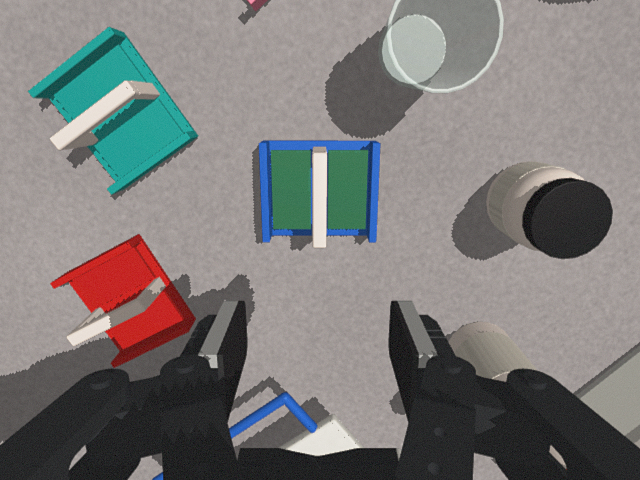

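View pics/t5c.png

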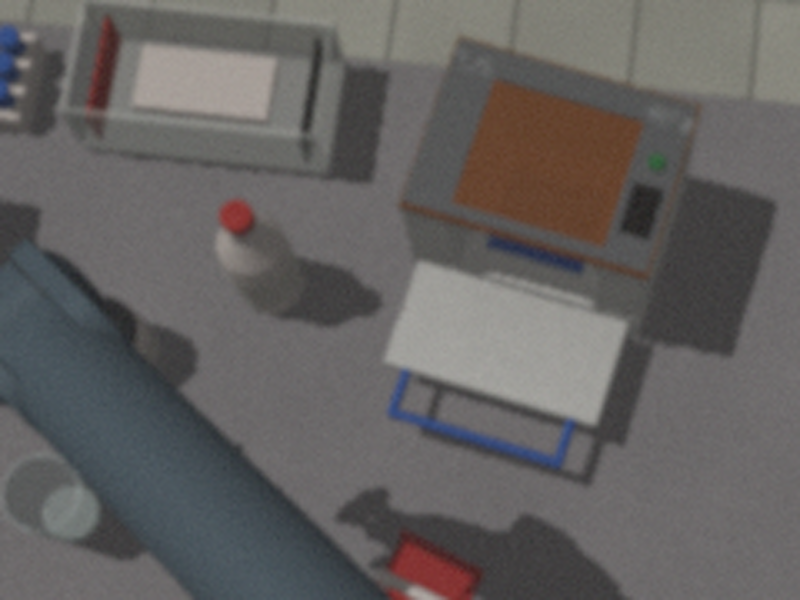

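```bash
python3 - <<'E'
from h import *
import pickle
st=pickle.load(open("pics/w5.pkl","rb")); K,E=cam("wrist",st); im=cv2.imread("pics/w5.png"); hsv=cv2.cvtColor(im,cv2.COLOR_BGR2HSV)
m=((hsv[...,1]<40)&(hsv[...,2]>200)).astype(np.uint8); m[:, :300]=0;m[:, 340:]=0; m[255:]=0;m[:140]=0
ys,xs=np.nonzero(m); r=cv2.minAreaRect(np.c_[xs,ys].astype(np.float32)); print(len(xs),r)
f=onz(K,E,cv2.boxPoints(r),60);print(f.round(1),f.mean(0))
b=((hsv[...,0]>105)&(hsv[...,0]<130)&(hsv[...,1]>130)).astype(np.uint8); b[:, :240]=0;b[:, 400:]=0; b[255:]=0;b[:130]=0
ys,xs=np.nonzero(b); r=cv2.minAreaRect(np.c_[xs,ys].astype(np.float32)); print(r)
f=onz(K,E,cv2.boxPoints(r),28);print(f.round(1),f.mean(0), np.degrees(np.arctan2(*(f[1]-f[0])[[1,0]])))
K,E=cam("top"); c=np.array([(392,413),(558,465)])*.3+[150,100]; f=onz(K,E,c,54); d=f[0]-f[1];print("bar",f.round(1),f.mean(0),np.degrees(np.arctan2(-d[0],d[1])))
c=np.array([(420,262),(628,320),(600,425),(385,362)])*.3+[150,100]; print("flap",onz(K,E,c,60).round(1),onz(K,E,c,60).mean(0))
print(st["eef_pos"])
E
```

```text
1215 ((319.5, 199.5), (95.0, 13.0), 90.0)
[[413.4 352.5  60. ]
 [421.1 359.3  60. ]
 [474.3 300.8  60. ]
 [466.1 293.5  60. ]] [443.72992833 326.51980984  60.        ]
((319.0, 191.0), (100.0, 120.0), 90.0)
[[374.8 325.7  28. ]
 [451.2 394.4  28. ]
 [514.1 330.1  28. ]
 [432.2 256.4  28. ]] [443.06354345 326.63808452  28.        ] 41.939035402160194
bar [[545.4 158.5  54. ]
 [511.9  -8.9  54. ]] [528.66297985  74.78592652  54.        ] -11.324041944110126
flap [[701.6 151.3  60. ]
 [664.7 -61.3  60. ]
 [554.9 -45.2  60. ]
 [594.5 171.6  60. ]] [628.93500291  54.10637778  60.        ]
[441.97308557 326.18218289 437.85690224]
```

>>> {"method": "apply_moves", "body": {"increments": [{"hand": 60,"tx": 0,"ty": 1,"tz": 50,"spin": 0},{"hand": 60,"tx": 0,"ty": 0,"tz": 50,"spin": 0},{"hand": 60,"tx": 0,"ty": 0,"tz": 50,"spin": 0},{"hand": 60,"tx": 0,"ty": 0,"tz": 40,"spin": 0},{"hand": 60,"tx": 0,"ty": 0,"tz": 25,"spin": 0},{"hand": 60,"tx": 0,"ty": 0,"tz": 14,"spin": 0},{"hand": 60,"tx": 0,"ty": 0,"tz": 0,"spin": 0},{"hand": 60,"tx": 0,"ty": 0,"tz": 0,"spin": 0}], "grip_force": 45}}

```text
time_s: 9.55
eef_pos: [443.5, 327.6, 210.9]
ee_rot: [3.139, 0.0, 2.303]
contact_force: [0.4, 0.2, -0.3]
opening: 0.601
```

```bash
python3 -c "
from h import *
snap('wrist','w6')"
```

```text
9.55 [443.5 327.6 210.9] [3.1393e+00 4.0000e-04 2.3028e+00] [ 0.4  0.2 -0.3] [-0.08  0.59 -0.77  1.94  0.55  0.83 -0.41]
```

View pics/w6.png

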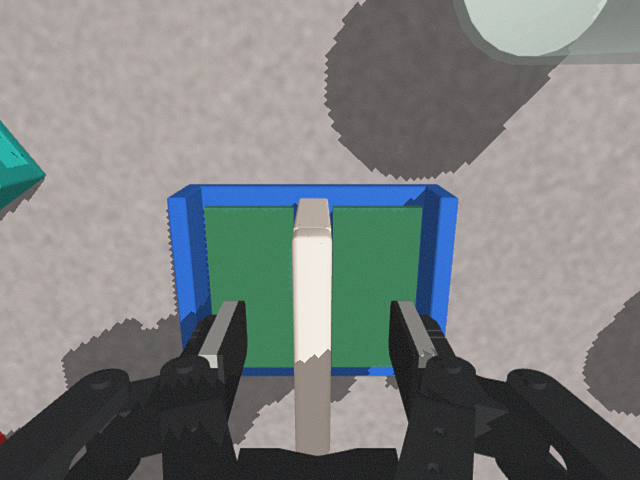

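>>> {"method": "apply_moves", "body": {"increments": [{"hand": 60,"tx": 0,"ty": -1,"tz": 1,"spin": 0},{"hand": 0,"tx": 0,"ty": 0,"tz": 0,"spin": 0},{"hand": 0,"tx": 0,"ty": 0,"tz": 0,"spin": 0},{"hand": 0,"tx": 0,"ty": 0,"tz": 0,"spin": 0},{"hand": 0,"tx": 0,"ty": 0,"tz": 0,"spin": 0},{"hand": 0,"tx": 0,"ty": 0,"tz": 0,"spin": 0}]}}

```text
time_s: 10.35
eef_pos: [442.1, 326.8, 209.0]
ee_rot: [3.141, 0.0, 2.304]
contact_force: [-0.5, -0.6, 2.7]
opening: 0.127
```

>>> {"method": "apply_moves", "body": {"increments": [{"hand": 0,"tx": 0,"ty": 0,"tz": -4,"spin": 0},{"hand": 0,"tx": 0,"ty": 0,"tz": -8,"spin": 0},{"hand": 0,"tx": 0,"ty": 0,"tz": -16,"spin": 0},{"hand": 0,"tx": 0,"ty": 0,"tz": -30,"spin": 0},{"hand": 0,"tx": 0,"ty": 0,"tz": -40,"spin": 0},{"hand": 0,"tx": 0,"ty": 0,"tz": -20,"spin": 0},{"hand": 0,"tx": 0,"ty": 0,"tz": -8,"spin": 0},{"hand": 0,"tx": 0,"ty": 0,"tz": 0,"spin": 0}]}}

```text
time_s: 11.35
eef_pos: [441.9, 326.3, 334.5]
ee_rot: [-3.141, 0.0, 2.303]
contact_force: [0.1, -0.6, -3.0]
opening: 0.13
```

```bash
python3 -c "
from h import *
snap('wrist','w7')"
```

```text
11.35 [441.9 326.3 334.5] [-3.1413e+00  3.0000e-04  2.3033e+00] [ 0.1 -0.6 -3. ] [ 0.04  0.41 -0.89  1.87  0.37  1.03 -0.28]
```

View pics/w7.png

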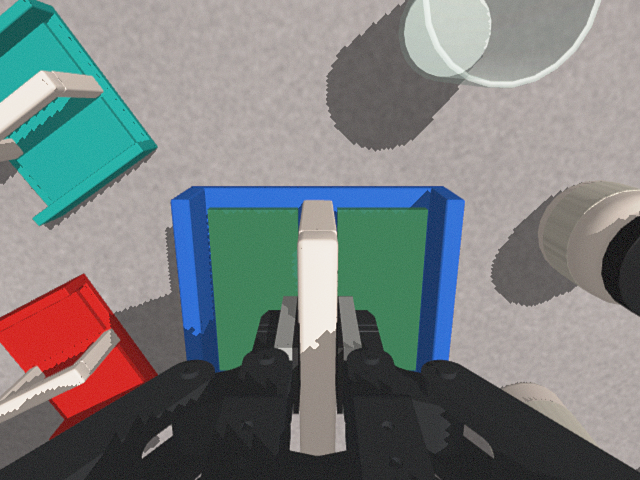

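```bash
python3 - <<'E'
from h import *
K,E=cam("top"); print(onz(K,E,[[231,186]],0))
plan([500,120,334],100,7)
plan([628,57.5,310],79.2,6,[500,120,334],100)
E
```

```text
[[678.57434037 309.77444065   0.        ]]
0 tx -27.5 ty -13.5 tz -0.0 spin 4.57
1 tx -28.4 ty -11.3 tz -0.0 spin 4.57
2 tx -29.2 ty -9.0 tz -0.0 spin 4.57
3 tx -29.9 ty -6.6 tz -0.0 spin 4.57
4 tx -30.3 ty -4.2 tz -0.0 spin 4.57
5 tx -30.5 ty -1.8 tz -0.0 spin 4.57
6 tx -30.6 ty 0.7 tz -0.0 spin 4.57
0 tx -14.0 ty 19.2 tz 4.0 spin 3.47
1 tx -12.8 ty 20.0 tz 4.0 spin 3.47
2 tx -11.5 ty 20.7 tz 4.0 spin 3.47
3 tx -10.3 ty 21.4 tz 4.0 spin 3.47
4 tx -9.0 ty 22.0 tz 4.0 spin 3.47
5 tx -7.6 ty 22.5 tz 4.0 spin 3.47
```

>>> {"method": "apply_moves", "body": {"increments": [{"hand": 0,"tx": -27.5,"ty": -13.5,"tz": 0,"spin": 4.6},{"hand": 0,"tx": -28.5,"ty": -11.3,"tz": 0,"spin": 4.6},{"hand": 0,"tx": -29,"ty": -9,"tz": 0,"spin": 4.6},{"hand": 0,"tx": -30,"ty": -6.6,"tz": 0,"spin": 4.6},{"hand": 0,"tx": -30.3,"ty": -4.2,"tz": 0,"spin": 4.5},{"hand": 0,"tx": -30.5,"ty": -1.8,"tz": 0,"spin": 4.5},{"hand": 0,"tx": -30.6,"ty": 0.7,"tz": 0,"spin": 4.5}]}}

```text
time_s: 12.28
eef_pos: [499.7, 119.2, 333.2]
ee_rot: [-3.139, -0.0, 1.744]
contact_force: [0.3, 0.3, -3.1]
opening: 0.128
```

>>> {"method": "apply_moves", "body": {"increments": [{"hand": 0,"tx": -14,"ty": 19,"tz": 4,"spin": 3.5},{"hand": 0,"tx": -13,"ty": 20,"tz": 4,"spin": 3.5},{"hand": 0,"tx": -11.5,"ty": 20.7,"tz": 4,"spin": 3.5},{"hand": 0,"tx": -10,"ty": 21.5,"tz": 4,"spin": 3.5},{"hand": 0,"tx": -9,"ty": 22,"tz": 4,"spin": 3.5},{"hand": 0,"tx": -7.5,"ty": 22.5,"tz": 4,"spin": 3.5},{"hand": 0,"tx": 0,"ty": 0,"tz": 0,"spin": 0},{"hand": 0,"tx": 0,"ty": 0,"tz": 0,"spin": 0}]}}

```text
time_s: 13.28
eef_pos: [627.2, 58.3, 309.7]
ee_rot: [-3.139, 0.0, 1.381]
contact_force: [0.6, 0.9, -2.2]
opening: 0.129
```

```bash
python3 -c "
from h import *
snap('wrist','w8'); snap('side','s8')
im=cv2.imread('pics/s8.png')[100:325,140:440]; cv2.imwrite('pics/s8c.png',cv2.resize(im,(800,600),interpolation=cv2.INTER_CUBIC))"
```

```text
13.275 [627.2  58.3 309.7] [-3.1389  0.      1.3807] [ 0.6  0.9 -2.2] [ 0.29  0.51 -0.58  1.7   0.32  1.03 -0.59]
13.325 [627.1  58.8 310. ] [-3.1395e+00 -2.0000e-04  1.3816e+00] [-0.2  1.  -2.9] [ 0.29  0.51 -0.58  1.7   0.32  1.03 -0.59]
```

View pics/w8.png

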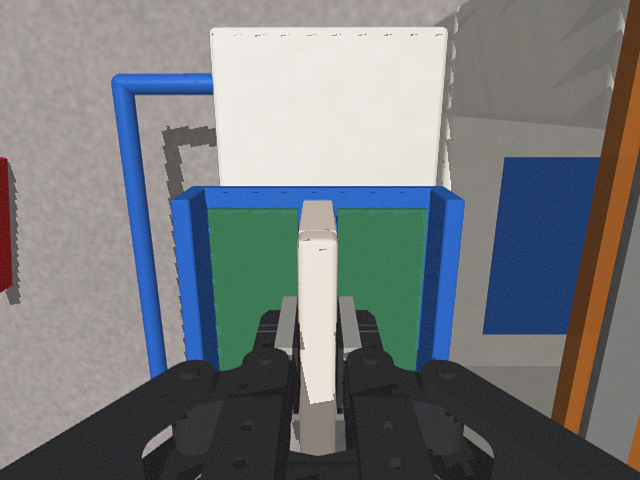

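View pics/s8c.png

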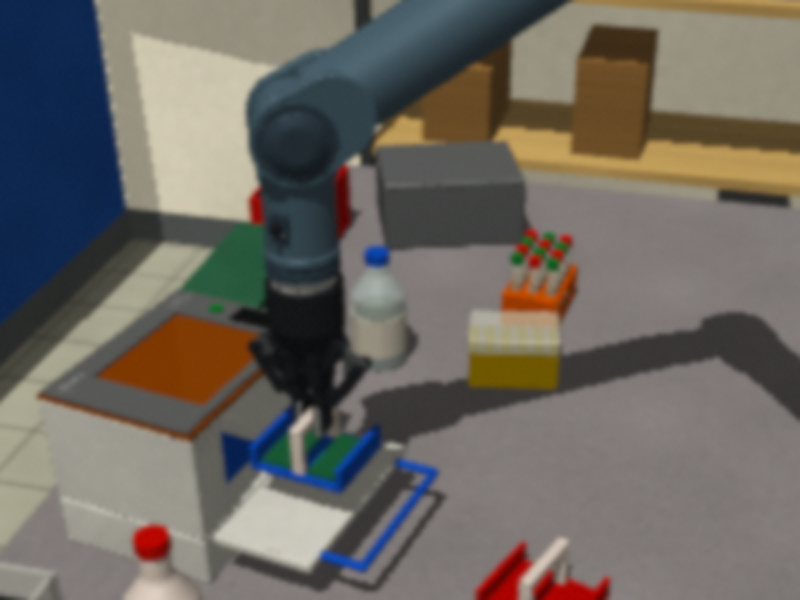

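```bash
python3 - <<'E'
from h import *
import pickle
st=pickle.load(open("pics/w8.pkl","rb")); K,E=cam("wrist",st)
f=onz(K,E,[(212,28),(447,28)],60);print(f.round(1),np.linalg.norm(f[1]-f[0]))
b=onz(K,E,[(115,78),(160,375)],54); print(b.round(1)); d=b[0]-b[1];print(np.degrees(np.arctan2(-d[0],d[1])))
for yaw in (-10.8,):
  t=np.radians(yaw);X=np.array([np.cos(t),np.sin(t)]);Y=np.array([-np.sin(t),np.cos(t)])
  print(f[1,:2]-110*Y, f[0,:2]-110*Y+115*X)
  o=np.array([689,46]); p=st["eef_pos"][:2]-o; print("tcp local",p@X,p@Y)
E
```

```text
[[600.2 174.6  60. ]
 [706.2 154.   60. ]] 107.97001944417879
[[546.7 163.2  54. ]
 [518.6  -2.8  54. ]]
-9.622464974970315
[685.56596476  45.97064695] [692.52982818  44.95715481]
tcp local -62.96838921934486 0.48348885156184257
```

>>> {"method": "apply_moves", "body": {"increments": [{"hand": 0,"tx": 0,"ty": 0,"tz": 16,"spin": 0},{"hand": 0,"tx": 0,"ty": 0,"tz": 12,"spin": 0},{"hand": 0,"tx": 0,"ty": 0,"tz": 6,"spin": 0},{"hand": 0,"tx": 0,"ty": 0,"tz": 2,"spin": 0},{"hand": 0,"tx": 0,"ty": 0,"tz": 1,"spin": 0},{"hand": 0,"tx": 0,"ty": 0,"tz": 1,"spin": 0}]}}

```text
time_s: 14.12
eef_pos: [628.3, 58.2, 273.4]
ee_rot: [3.141, -0.0, 1.38]
contact_force: [-1.4, -0.3, 0.5]
opening: 0.126
```

>>> {"method": "apply_moves", "body": {"increments": [{"hand": 0,"tx": 0,"ty": 0,"tz": 1,"spin": 0},{"hand": 0,"tx": 0,"ty": 0,"tz": 1,"spin": 0},{"hand": 0,"tx": 0,"ty": 0,"tz": 1,"spin": 0},{"hand": 0,"tx": 0,"ty": 0,"tz": 0,"spin": 0}]}}

```text
time_s: 14.62
eef_pos: [628.5, 58.4, 272.8]
ee_rot: [3.139, 0.001, 1.38]
contact_force: [-7.6, -1.6, 9.7]
opening: 0.132
```

```bash
python3 -c "
from h import *
snap('wrist','w9'); snap('side','s9')
im=cv2.imread('pics/s9.png')[160:310,180:380]; cv2.imwrite('pics/s9c.png',cv2.resize(im,(800,600),interpolation=cv2.INTER_CUBIC))"
```

```text
14.625 [628.5  58.4 272.8] [3.1390e+00 7.0000e-04 1.3797e+00] [-7.6 -1.6  9.7] [ 0.28  0.56 -0.56  1.72  0.35  0.96 -0.61]
14.675 [628.4  58.4 272.8] [3.1390e+00 7.0000e-04 1.3798e+00] [-7.5 -1.  10.4] [ 0.28  0.56 -0.56  1.72  0.35  0.96 -0.61]
```

View pics/w9.png

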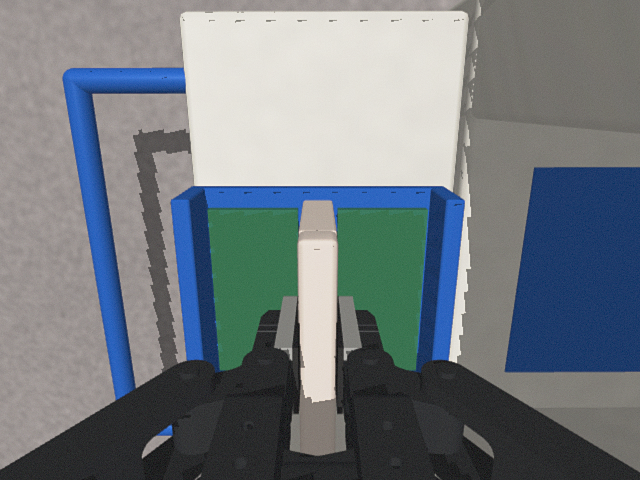

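View pics/s9c.png

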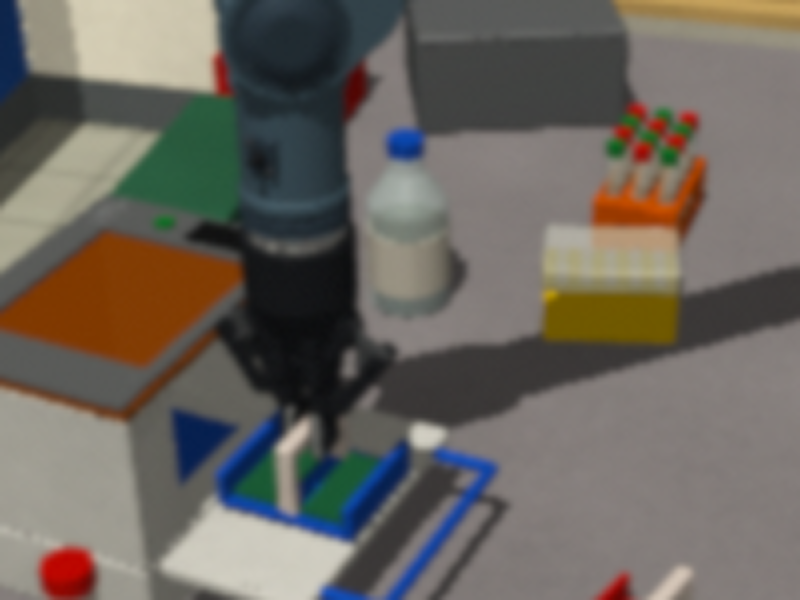

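>>> {"method": "apply_moves", "body": {"increments": [{"hand": 0,"tx": 0,"ty": -3,"tz": -4,"spin": 0},{"hand": 0,"tx": 0,"ty": -9,"tz": -2,"spin": 0},{"hand": 0,"tx": 0,"ty": 0,"tz": 0,"spin": 0},{"hand": 0,"tx": 0,"ty": 0,"tz": 3,"spin": 0},{"hand": 0,"tx": 0,"ty": 0,"tz": 3,"spin": 0},{"hand": 0,"tx": 0,"ty": 0,"tz": 0,"spin": 0}]}}

```text
time_s: 15.48
eef_pos: [616.3, 60.3, 269.3]
ee_rot: [-3.141, -0.0, 1.38]
contact_force: [0.3, 0.9, -2.3]
opening: 0.131
```

>>> {"method": "apply_moves", "body": {"increments": [{"hand": 0,"tx": 0,"ty": 0,"tz": 1,"spin": 0},{"hand": 0,"tx": 0,"ty": 0,"tz": 1,"spin": 0},{"hand": 0,"tx": 0,"ty": 0,"tz": 0,"spin": 0}]}}

```text
time_s: 15.85
eef_pos: [616.3, 60.4, 269.0]
ee_rot: [3.141, 0.001, 1.38]
contact_force: [-2.8, -1.4, 4.8]
opening: 0.131
```

>>> {"method": "apply_moves", "body": {"increments": [{"hand": 35,"tx": 0,"ty": 0,"tz": -1,"spin": 0},{"hand": 35,"tx": 0,"ty": 0,"tz": 0,"spin": 0},{"hand": 35,"tx": 0,"ty": 0,"tz": 0,"spin": 0},{"hand": 35,"tx": 0,"ty": 0,"tz": -10,"spin": 0},{"hand": 35,"tx": 0,"ty": 0,"tz": -30,"spin": 0},{"hand": 35,"tx": 0,"ty": 0,"tz": -50,"spin": 0},{"hand": 35,"tx": 0,"ty": 0,"tz": -40,"spin": 0},{"hand": 35,"tx": 0,"ty": 0,"tz": 0,"spin": 0}]}}

```text
time_s: 16.85
eef_pos: [617.7, 61.3, 404.4]
ee_rot: [3.132, -0.003, 1.381]
contact_force: [0.4, 0.2, -0.2]
opening: 0.348
```

```bash
python3 -c "
from h import *
snap('wrist','w10'); snap('side','s10')
im=cv2.imread('pics/s10.png')[160:310,180:380]; cv2.imwrite('pics/s10c.png',cv2.resize(im,(800,600),interpolation=cv2.INTER_CUBIC))"
```

```text
16.85 [617.7  61.3 404.4] [ 3.1318e+00 -2.9000e-03  1.3805e+00] [ 0.4  0.2 -0.2] [ 0.33  0.4  -0.62  1.65  0.25  1.17 -0.54]
16.9 [616.8  60.8 401.6] [ 3.1365e+00 -1.3000e-03  1.3804e+00] [ 0.3 -0.1  0.2] [ 0.33  0.4  -0.62  1.65  0.25  1.17 -0.54]
```

View pics/w10.png

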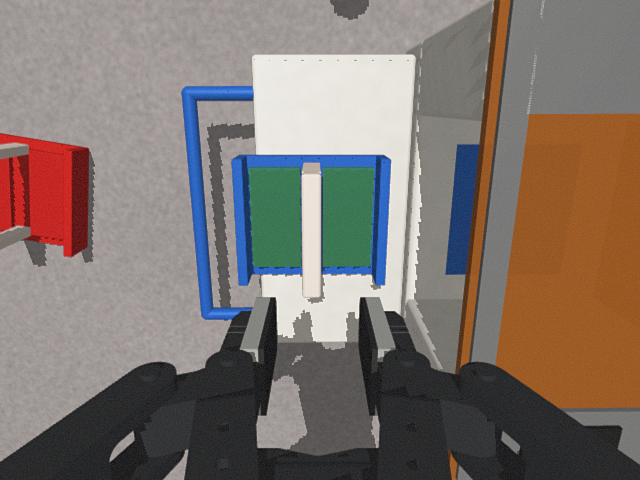

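View pics/s10c.png

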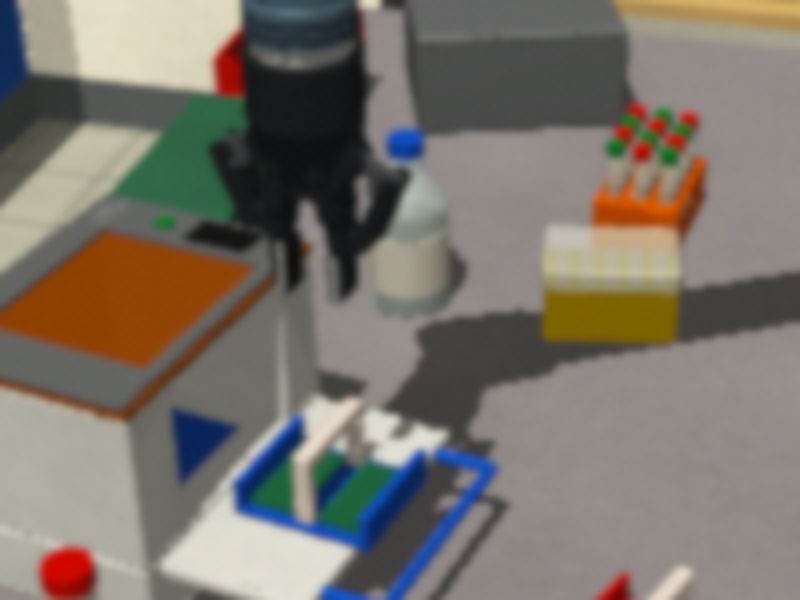

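```bash
python3 - <<'E'
from h import *
c=arm.camera_info("wrist");K,E=c["mtx"],c["T_tool_cam"]
for name,px,y in [("w1 inner tip",(189,315),-42.5),("w1 inner tipR",(446,315),42.5),("w1 bulge?",(150,330),-57),("w5 60%",(245,301),-25.5),("w10 35%",(276,298),-15),("w9 closed",(297,297),-6)]:
    o,d=ray(K,E,[px]); d=d[0]; print(name,(o+d*((y-o[1])/d[1])).round(1))
E
python3 - <<'E'
import cv2
im=cv2.imread('pics/w1.png')[280:480,0:320]; cv2.imwrite('pics/w1c.png',cv2.resize(im,(800,500),interpolation=cv2.INTER_CUBIC))
E
```

```text
w1 inner tip [  8.1 -42.5 162.3]
w1 inner tipR [ 10.1  42.5 158.3]
w1 bulge? [  1.5 -57.  164. ]
w5 60% [  7.9 -25.5 173.5]
w10 35% [  5.9 -15.  180.3]
w9 closed [ 15.7  -6.  160.1]
```

View pics/w1c.png

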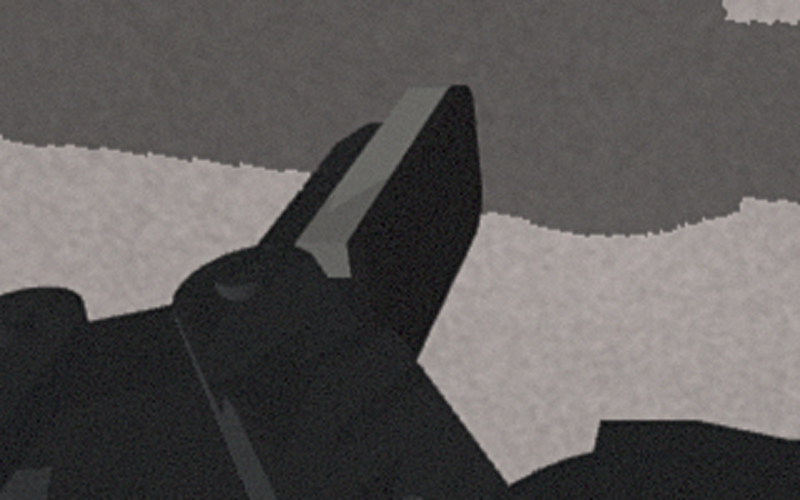

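>>> {"method": "apply_moves", "body": {"increments": [{"hand": 100,"tx": 0,"ty": -40,"tz": 0,"spin": 0},{"hand": 100,"tx": 0,"ty": -42,"tz": 0,"spin": 0},{"hand": 100,"tx": 0,"ty": -40,"tz": 20,"spin": 0},{"hand": 100,"tx": 0,"ty": 0,"tz": 40,"spin": 0},{"hand": 100,"tx": 0,"ty": 0,"tz": 45,"spin": 0},{"hand": 100,"tx": 0,"ty": 0,"tz": 40,"spin": 0},{"hand": 100,"tx": 0,"ty": 0,"tz": 20,"spin": 0},{"hand": 100,"tx": 0,"ty": 0,"tz": 0,"spin": 0}]}}

```text
time_s: 17.95
eef_pos: [495.3, 83.2, 231.8]
ee_rot: [-3.137, 0.001, 1.381]
contact_force: [0.1, 0.4, 0.3]
opening: 1.0
```

```bash
python3 -c "
from h import *
im,st=snap('wrist','w11'); snap('side','s11')
im=cv2.imread('pics/s11.png')[160:310,180:380]; cv2.imwrite('pics/s11c.png',cv2.resize(im,(800,600),interpolation=cv2.INTER_CUBIC))
t=np.radians(-10.8);X=np.array([np.cos(t),np.sin(t)]);Y=np.array([-np.sin(t),np.cos(t)]);p=st['eef_pos'][:2]-[689,46];print(p@X,p@Y)"
```

```text
17.95 [495.3  83.2 231.8] [-3.1369e+00  1.1000e-03  1.3805e+00] [0.1 0.4 0.3] [ 0.28  0.42 -0.61  2.05  0.33  0.78 -0.72]
18.0 [496.3  83.5 233.4] [-3.1403  0.      1.3805] [1.  1.1 0.3] [ 0.28  0.42 -0.61  2.05  0.33  0.78 -0.72]
-197.26586363315715 0.24230053709332336
```

View pics/w11.png

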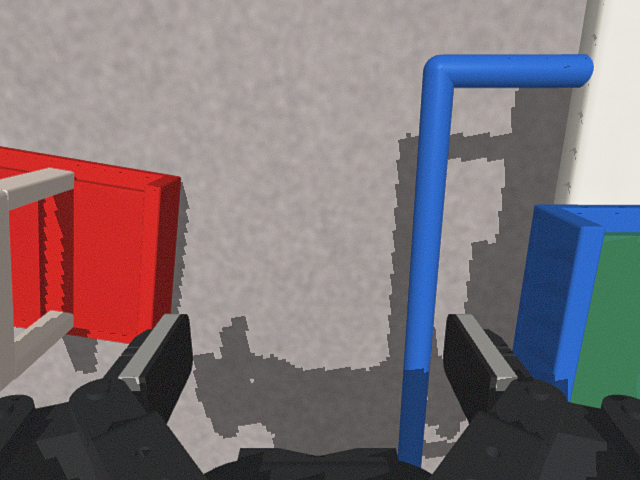

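View pics/s11c.png

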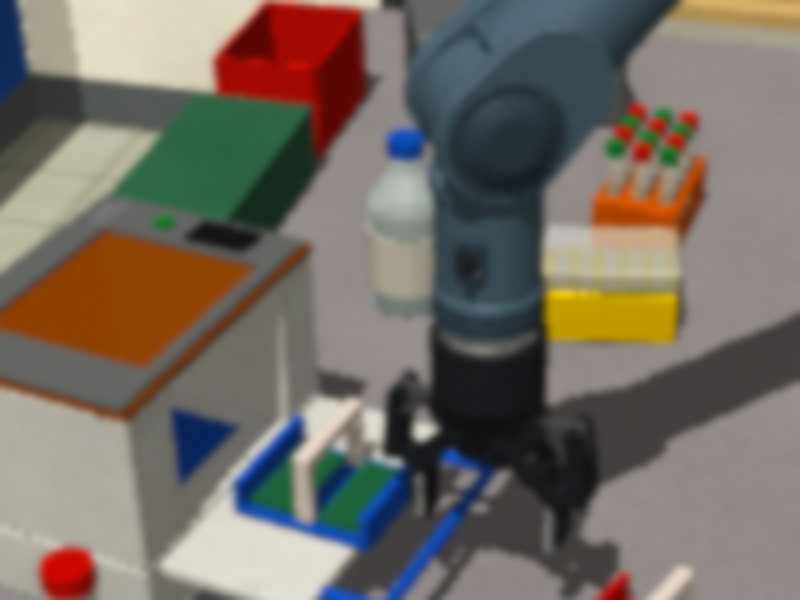

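```bash
python3 - <<'E'
from h import *
import pickle
def go(f,pts,off,sc):
    st=pickle.load(open(f"pics/{f}.pkl","rb")); T=np.eye(4);T[:3,:3]=R.from_euler('xyz',st["ee_rot"]).as_matrix();T[:3,3]=st["eef_pos"]
    K,E=cam("side"); Et=np.linalg.inv(T)@E
    for n,p in pts.items():
        o,d=ray(K,Et,[np.array(p)/sc+off]); d=d[0]
        print(f,n,[ (o+d*((x-o[0])/d[0])).round(0)[1:].tolist() for x in (-15,0,15)])
go("s11",{"Ltop":(407,373),"Lleft":(387,420),"Rtop":(580,412),"Rright":(597,450),"ringL":(436,335),"ringR":(546,345),"bodyL":(433,400),"bodyR":(548,400),"Ltip":(428,515),"Rtip":(553,550)},[180,160],4)
go("s9",{"Ltop":(225,318),"Lleft":(218,330),"Rright":(393,350)},[180,160],4)
go("s10",{"Ltop":(225,135),"Lleft":(212,148),"Rright":(407,180)},[180,160],4)
E
python3 - <<'E'
import cv2
im=cv2.imread('pics/s11.png')[230:305,260:360]; cv2.imwrite('pics/s11d.png',cv2.convertScaleAbs(cv2.resize(im,(800,600),interpolation=cv2.INTER_CUBIC),alpha=2.0,beta=20))
E
```

```text
s11 Ltop [[66.0, 63.0], [58.0, 52.0], [50.0, 41.0]]
s11 Lleft [[83.0, 107.0], [75.0, 95.0], [66.0, 83.0]]
s11 Rtop [[-58.0, 59.0], [-64.0, 48.0], [-70.0, 37.0]]
s11 Rright [[-71.0, 86.0], [-76.0, 74.0], [-82.0, 62.0]]
s11 ringL [[44.0, 28.0], [37.0, 17.0], [29.0, 6.0]]
s11 ringR [[-34.0, 15.0], [-40.0, 4.0], [-46.0, -6.0]]
s11 bodyL [[47.0, 80.0], [40.0, 68.0], [32.0, 57.0]]
s11 bodyR [[-36.0, 56.0], [-42.0, 45.0], [-48.0, 34.0]]
s11 Ltip [[53.0, 179.0], [45.0, 166.0], [38.0, 153.0]]
s11 Rtip [[-42.0, 179.0], [-48.0, 166.0], [-54.0, 152.0]]
s9 Ltop [[71.0, 96.0], [61.0, 85.0], [51.0, 74.0]]
s9 Lleft [[78.0, 108.0], [68.0, 96.0], [57.0, 85.0]]
s9 Rright [[-59.0, 87.0], [-67.0, 76.0], [-75.0, 65.0]]
s10 Ltop [[70.0, 82.0], [60.0, 73.0], [50.0, 65.0]]
s10 Lleft [[80.0, 94.0], [70.0, 85.0], [60.0, 76.0]]
s10 Rright [[-61.0, 85.0], [-69.0, 77.0], [-77.0, 68.0]]
```

View pics/s11d.png

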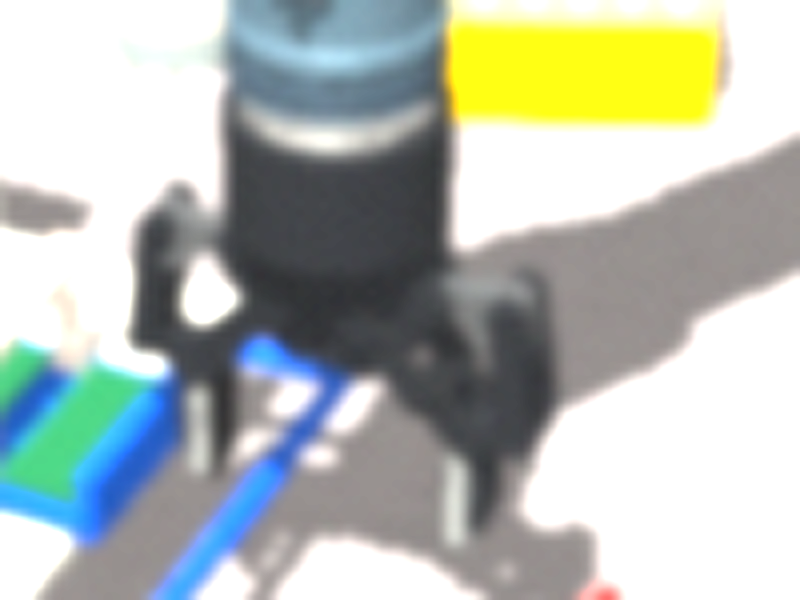

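>>> {"method": "apply_moves", "body": {"increments": [{"hand": 100,"tx": 0,"ty": 0,"tz": 8,"spin": 0},{"hand": 100,"tx": 0,"ty": 8,"tz": 0,"spin": 0},{"hand": 100,"tx": 0,"ty": 6,"tz": 0,"spin": 0},{"hand": 100,"tx": 0,"ty": 5,"tz": 0,"spin": 0},{"hand": 100,"tx": 0,"ty": 5,"tz": 0,"spin": 0},{"hand": 100,"tx": 0,"ty": 8,"tz": 0,"spin": 0},{"hand": 100,"tx": 0,"ty": 10,"tz": 0,"spin": 0},{"hand": 100,"tx": 0,"ty": 10,"tz": 0,"spin": 0}]}}

```text
time_s: 19.05
eef_pos: [548.3, 73.3, 225.6]
ee_rot: [3.141, -0.0, 1.38]
contact_force: [-1.5, -0.1, 0.8]
opening: 1.003
```

```bash
cat >> h.py <<'E'
def loc(p,o=(689,46),yaw=-10.8):
    t=np.radians(yaw);X=np.array([np.cos(t),np.sin(t)]);Y=np.array([-np.sin(t),np.cos(t)]);p=np.asarray(p)[...,:2]-np.array(o); return np.stack([p@X,p@Y],-1)
E
python3 -c "
from h import *
im,st=snap('wrist','w12'); print(loc(st['eef_pos']))"
```

```text
19.05 [548.3  73.3 225.6] [ 3.1415 -0.      1.3799] [-1.5 -0.1  0.8] [ 0.27  0.5  -0.57  1.93  0.37  0.81 -0.69]
[-143.34512595    0.40609093]
```

View pics/w12.png

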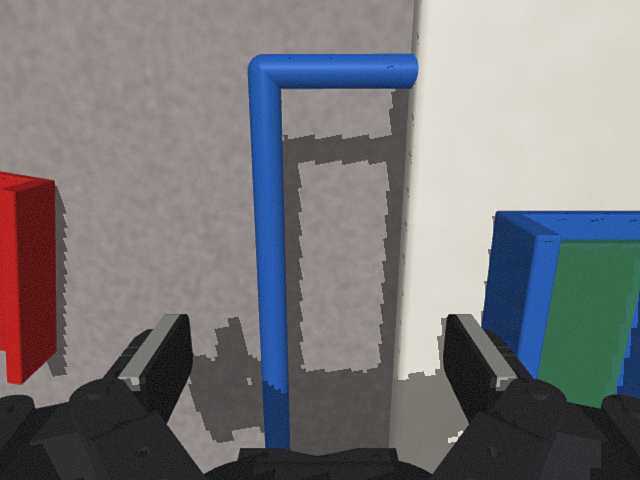

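```bash
python3 - <<'E'
from h import *
import pickle
st=pickle.load(open("pics/w12.pkl","rb")); K,E=cam("wrist",st)
for p,z in [((497,212),60),((484,330),60),((497,212),88),((537,235),88),((520,380),88),((413,90),60),((400,370),60)]:
    q=onz(K,E,[p],z)[0]; print(p,z,q.round(1),loc(q).round(1), (loc(q)-loc(st['eef_pos'])).round(1))
E
```

```text
(497, 212) 60 [613.3 104.3  60. ] [-85.3  43.1] [58.1 42.7]
(484, 330) 60 [605.9  62.7  60. ] [-84.7   0.9] [58.6  0.5]
(497, 212) 88 [602.9 113.3  88. ] [-97.1  50. ] [46.2 49.6]
(537, 235) 88 [612.6 105.3  88. ] [-86.2  43.9] [57.2 43.5]
(520, 380) 88 [605.9  62.4  88. ] [-84.6   0.5] [58.7  0.1]
(413, 90) 60 [591.7 146.   60. ] [-114.4   80. ] [29.  79.6]
(400, 370) 60 [575.1  52.3  60. ] [-113.1  -15.2] [ 30.2 -15.6]
```

>>> {"method": "apply_moves", "body": {"increments": [{"hand": 100,"tx": 0,"ty": 10,"tz": 0,"spin": 0},{"hand": 100,"tx": 0,"ty": 10,"tz": 0,"spin": 0},{"hand": 100,"tx": 0,"ty": 10,"tz": 0,"spin": 0},{"hand": 100,"tx": 0,"ty": 9,"tz": 0,"spin": 0}]}}

```text
time_s: 19.6
eef_pos: [586.5, 66.1, 225.8]
ee_rot: [3.141, -0.0, 1.38]
contact_force: [-1.0, 0.3, 1.0]
opening: 0.998
```

>>> {"method": "apply_moves", "body": {"increments": [{"hand": 100,"tx": 0,"ty": 8,"tz": 0,"spin": 0},{"hand": 100,"tx": 0,"ty": 8,"tz": 0,"spin": 0},{"hand": 100,"tx": 0,"ty": 7,"tz": 0,"spin": 0},{"hand": 100,"tx": 0,"ty": 6,"tz": 0,"spin": 0}]}}

```text
time_s: 20.1
eef_pos: [614.6, 60.6, 225.6]
ee_rot: [-3.141, 0.0, 1.38]
contact_force: [-0.5, 0.2, -0.9]
opening: 0.998
```

>>> {"method": "apply_moves", "body": {"increments": [{"hand": 100,"tx": 0,"ty": 4,"tz": 0,"spin": 0},{"hand": 100,"tx": 0,"ty": 4,"tz": 0,"spin": 0},{"hand": 100,"tx": 0,"ty": 3,"tz": 0,"spin": 0}]}}

```text
time_s: 20.48
eef_pos: [625.2, 58.6, 225.7]
ee_rot: [-3.142, 0.0, 1.38]
contact_force: [-0.9, 0.9, -1.0]
opening: 1.004
```

```bash
python3 -c "
from h import *
im,st=snap('wrist','w13'); print(loc(st['eef_pos'])); snap('side','s13')
im=cv2.imread('pics/s13.png')[190:310,190:350]; cv2.imwrite('pics/s13c.png',cv2.convertScaleAbs(cv2.resize(im,(800,600),interpolation=cv2.INTER_CUBIC),alpha=1.6,beta=10))"
```

```text
20.475 [625.2  58.6 225.7] [-3.1415  0.      1.3803] [-0.9  0.9 -1. ] [ 0.26  0.61 -0.54  1.75  0.39  0.89 -0.64]
[-65.05106706   0.4554827 ]
20.525 [625.5  58.5 225.8] [ 3.1410e+00 -2.0000e-04  1.3801e+00] [ 0.1 -0.7  0.3] [ 0.26  0.61 -0.54  1.75  0.39  0.89 -0.64]
```

View pics/w13.png

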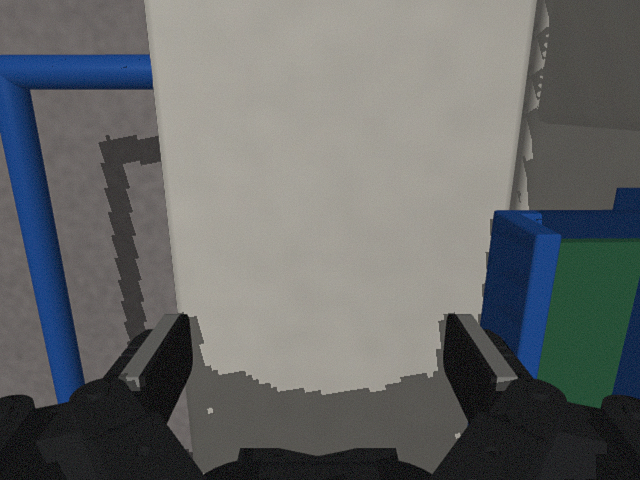

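View pics/s13c.png

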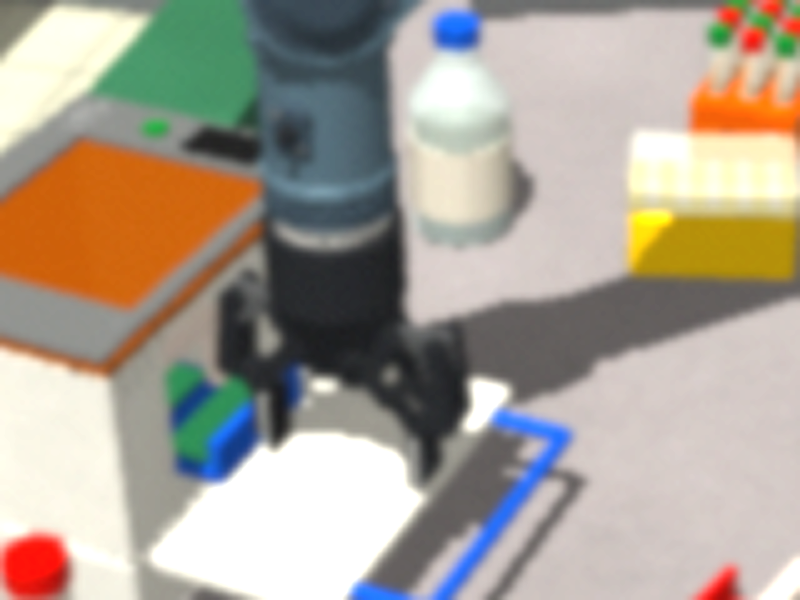

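>>> {"method": "apply_moves", "body": {"increments": [{"hand": 100,"tx": 0,"ty": 0,"tz": 2,"spin": 0},{"hand": 100,"tx": 0,"ty": 2,"tz": 0,"spin": 0},{"hand": 100,"tx": 0,"ty": 2,"tz": 0,"spin": 0}]}}

```text
time_s: 20.95
eef_pos: [628.8, 58.0, 223.6]
ee_rot: [-3.141, 0.0, 1.38]
contact_force: [-0.0, 0.5, -0.9]
opening: 0.999
```

>>> {"method": "apply_moves", "body": {"increments": [{"hand": 100,"tx": 0,"ty": 2,"tz": 0,"spin": 0},{"hand": 100,"tx": 0,"ty": 2,"tz": 0,"spin": 0}]}}

```text
time_s: 21.2
eef_pos: [633.0, 57.0, 223.6]
ee_rot: [-3.141, 0.0, 1.38]
contact_force: [-0.8, 0.9, -1.3]
opening: 0.999
```

>>> {"method": "apply_moves", "body": {"increments": [{"hand": 100,"tx": 0,"ty": 2,"tz": 0,"spin": 0},{"hand": 100,"tx": 0,"ty": 2,"tz": 0,"spin": 0}]}}

```text
time_s: 21.45
eef_pos: [636.9, 56.3, 223.6]
ee_rot: [-3.141, 0.0, 1.38]
contact_force: [-1.4, -0.2, -0.3]
opening: 0.997
```

>>> {"method": "apply_moves", "body": {"increments": [{"hand": 100,"tx": 0,"ty": 2,"tz": 0,"spin": 0},{"hand": 100,"tx": 0,"ty": 2,"tz": 0,"spin": 0}]}}

```text
time_s: 21.7
eef_pos: [640.9, 55.6, 223.7]
ee_rot: [3.142, -0.0, 1.38]
contact_force: [-0.5, -0.1, 0.0]
opening: 0.999
```

```bash
python3 -c "
from h import *
im,st=snap('wrist','w14'); print(loc(st['eef_pos'])); snap('side','s14')
im=cv2.imread('pics/s14.png')[190:310,190:350]; cv2.imwrite('pics/s14c.png',cv2.convertScaleAbs(cv2.resize(im,(800,600),interpolation=cv2.INTER_CUBIC),alpha=1.6,beta=10))"
```

```text
21.7 [640.9  55.6 223.7] [ 3.1416 -0.      1.3802] [-0.5 -0.1  0. ] [ 0.26  0.64 -0.54  1.71  0.4   0.9  -0.63]
[-49.04954263   0.39884061]
21.75 [641.2  55.5 223.7] [ 3.1411e+00 -2.0000e-04  1.3800e+00] [-0.7  1.   0.2] [ 0.26  0.64 -0.54  1.71  0.4   0.9  -0.63]
```

View pics/w14.png

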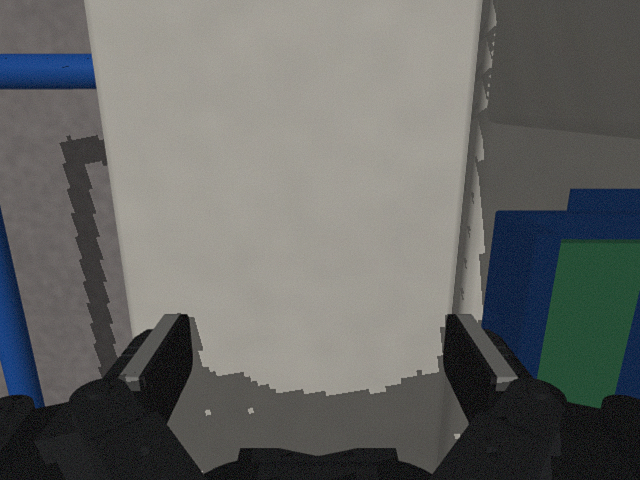

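View pics/s14c.png

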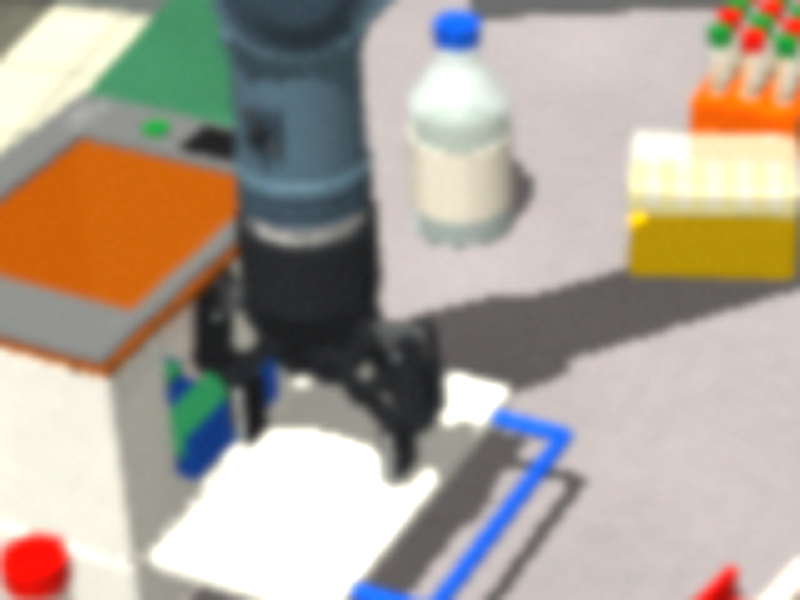

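```bash
python3 - <<'E'
from h import *
import pickle
st=pickle.load(open("pics/w14.pkl","rb")); K,E=cam("wrist",st)
for p,z in [((497,212),58),((484,328),58),((497,212),60),((484,328),60),((97,60),60),((129,310),60),((483,20),60),((470,150),60),((462,250),60)]:
    q=onz(K,E,[p],z)[0]; print(p,z,q.round(1),loc(q).round(1), (loc(q)-loc(st['eef_pos'])).round(1))
E
```

```text
(497, 212) 58 [706.   86.6  58. ] [ 9.1 43.1] [58.1 42.7]
(484, 328) 58 [698.6  45.8  58. ] [9.5 1.6] [58.6  1.2]
(497, 212) 60 [705.2  87.3  60. ] [ 8.2 43.6] [57.3 43.2]
(484, 328) 60 [698.  47.  60.] [8.7 2.7] [57.7  2.3]
(97, 60) 60 [596.6 153.5  60. ] [-110.9   88.3] [-61.8  87.9]
(129, 310) 60 [580.7  76.6  60. ] [-112.1    9.8] [-63.1   9.4]
(483, 20) 60 [705.2 143.   60. ] [-2.2 98.3] [46.8 97.9]
(470, 150) 60 [698.6 108.1  60. ] [-2.2 62.8] [46.8 62.4]
(462, 250) 60 [693.2  76.7  60. ] [-1.6 31. ] [47.5 30.6]
```

>>> {"method": "apply_moves", "body": {"increments": [{"hand": 100,"tx": 0,"ty": 2,"tz": 0,"spin": 0},{"hand": 100,"tx": 0,"ty": 1.5,"tz": 0,"spin": 0}]}}

```text
time_s: 22.05
eef_pos: [644.3, 55.0, 223.8]
ee_rot: [3.142, -0.0, 1.38]
contact_force: [-0.5, 0.4, 0.7]
opening: 0.999
```

>>> {"method": "apply_moves", "body": {"increments": [{"hand": 100,"tx": 0,"ty": -5,"tz": 0,"spin": 0},{"hand": 100,"tx": 0,"ty": -25,"tz": 0,"spin": 0},{"hand": 100,"tx": 0,"ty": -40,"tz": 0,"spin": 0},{"hand": 100,"tx": 0,"ty": -30,"tz": -30,"spin": 0},{"hand": 45,"tx": 0,"ty": -14,"tz": -40,"spin": 0},{"hand": 45,"tx": 0,"ty": 0,"tz": -20,"spin": 0},{"hand": 45,"tx": 0,"ty": 0,"tz": 0,"spin": 0}]}}

```text
time_s: 22.92
eef_pos: [533.8, 76.5, 315.7]
ee_rot: [3.136, -0.001, 1.38]
contact_force: [0.6, -0.3, -0.1]
opening: 0.453
```

```bash
python3 -c "
from h import *
im,st=snap('wrist','w15'); print(loc(st['eef_pos'])); snap('side','s15')
im=cv2.imread('pics/s15.png')[190:310,190:350]; cv2.imwrite('pics/s15c.png',cv2.convertScaleAbs(cv2.resize(im,(800,600),interpolation=cv2.INTER_CUBIC),alpha=1.6,beta=10))"
```

```text
22.925 [533.8  76.5 315.7] [ 3.1361e+00 -1.2000e-03  1.3795e+00] [ 0.6 -0.3 -0.1] [ 0.34  0.35 -0.65  1.92  0.26  0.95 -0.62]
[-158.19845198    0.84033043]
22.975 [533.2  76.1 314.1] [ 3.1393e+00 -4.0000e-04  1.3792e+00] [ 0.8 -0.1 -0.1] [ 0.34  0.35 -0.65  1.92  0.26  0.95 -0.62]
```

View pics/w15.png

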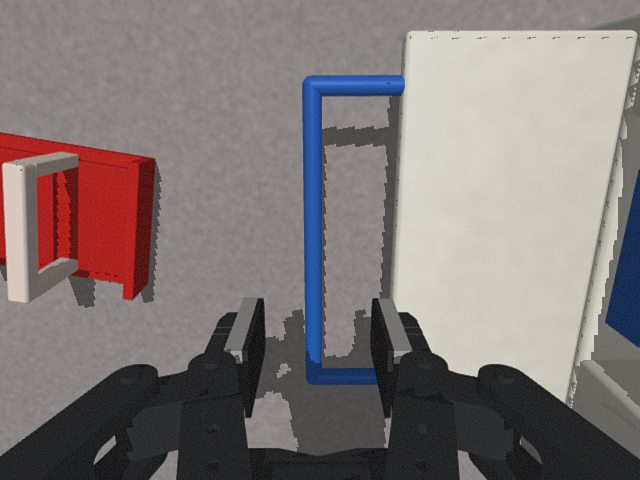

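View pics/s15c.png

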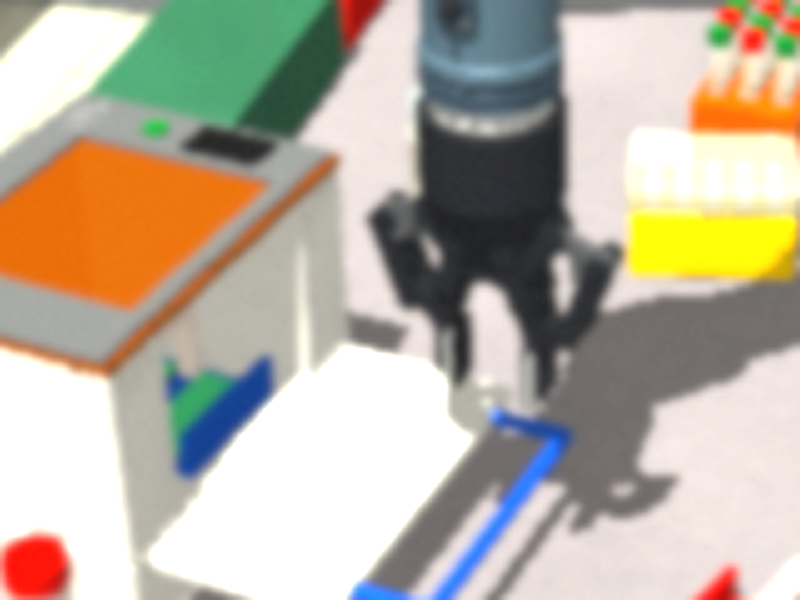

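```bash
python3 - <<'E'
from h import *
import pickle
K,E=cam("side")
for p in [(183,476),(272,395)]:
    q=onz(K,E,[np.array(p)/5+190],58)[0]; print("side",q.round(1),loc(q).round(1))
st=pickle.load(open("pics/w15.pkl","rb")); K,E=cam("wrist",st)
for p,z in [((607,324),58),((637,345),58),((407,32),60),((392,300),60),((635,35),60),((584,360),60)]:
    q=onz(K,E,[p],z)[0]; print(p,q.round(1),loc(q).round(1))
E
```

```text
side [712.9  87.3  58. ] [15.7 45.1]
side [690.8   2.1  58. ] [ 10.  -42.8]
(607, 324) [693.2  -2.6  58. ] [ 13.2 -47. ]
(637, 345) [710.8 -20.3  58. ] [ 33.9 -61. ]
(407, 32) [598.1 174.6  60. ] [-113.4  109.3]
(392, 300) [571.5  38.   60. ] [-113.9  -29.9]
(635, 35) [704.5 152.6  60. ] [ -4.7 107.6]
(584, 360) [678.5 -23.   60. ] [  2.6 -69.8]
```

>>> {"method": "apply_moves", "body": {"increments": [{"hand": 45,"tx": 0,"ty": -1,"tz": 40,"spin": 0},{"hand": 45,"tx": 0,"ty": 0,"tz": 35,"spin": 0},{"hand": 45,"tx": 0,"ty": 0,"tz": 20,"spin": 0},{"hand": 45,"tx": 0,"ty": 0,"tz": 10,"spin": 0},{"hand": 0,"tx": 0,"ty": 0,"tz": 0,"spin": 0},{"hand": 0,"tx": 0,"ty": 0,"tz": 0,"spin": 0},{"hand": 0,"tx": 0,"ty": 0,"tz": 0,"spin": 0},{"hand": 0,"tx": 0,"ty": 0,"tz": 0,"spin": 0}], "grip_force": 35}}

```text
time_s: 24.02
eef_pos: [532.1, 76.9, 209.6]
ee_rot: [3.139, -0.001, 1.38]
contact_force: [2.5, -0.2, -1.8]
opening: 0.102
```

```bash
python3 - <<'E'
import numpy as np
t=np.linspace(1.57,0,17); x=-6*np.cos(t)-160*np.sin(t); z=160*np.cos(t)-6*np.sin(t)
print(np.c_[np.diff(x),-np.diff(z)].round(1), x[-1]-x[0],z[-1]-z[0])
E
```

```text
[[  0.2 -15.7]
 [  1.7 -15.6]
 [  3.3 -15.4]
 [  4.7 -15. ]
 [  6.2 -14.4]
 [  7.6 -13.8]
 [  8.9 -13. ]
 [ 10.1 -12. ]
 [ 11.2 -11. ]
 [ 12.3  -9.8]
 [ 13.2  -8.6]
 [ 13.9  -7.2]
 [ 14.6  -5.8]
 [ 15.1  -4.4]
 [ 15.4  -2.9]
 [ 15.6  -1.4]] 154.00472722935794 165.8725858238737
```

>>> {"method": "apply_moves", "body": {"increments": [{"hand": 0,"tx": 0,"ty": 0.2,"tz": -15.7,"spin": 0},{"hand": 0,"tx": 0,"ty": 1.7,"tz": -15.6,"spin": 0},{"hand": 0,"tx": 0,"ty": 3.3,"tz": -15.4,"spin": 0},{"hand": 0,"tx": 0,"ty": 4.7,"tz": -15,"spin": 0},{"hand": 0,"tx": 0,"ty": 6.2,"tz": -14.4,"spin": 0},{"hand": 0,"tx": 0,"ty": 7.6,"tz": -13.8,"spin": 0},{"hand": 0,"tx": 0,"ty": 8.9,"tz": -13,"spin": 0},{"hand": 0,"tx": 0,"ty": 10,"tz": -12,"spin": 0}]}}

```text
time_s: 25.02
eef_pos: [571.7, 69.6, 323.5]
ee_rot: [-3.135, 0.001, 1.381]
contact_force: [-2.1, 2.4, -4.3]
opening: 0.102
```

>>> {"method": "apply_moves", "body": {"increments": [{"hand": 0,"tx": 0,"ty": 11.2,"tz": -11,"spin": 0},{"hand": 0,"tx": 0,"ty": 12.3,"tz": -9.8,"spin": 0},{"hand": 0,"tx": 0,"ty": 13.2,"tz": -8.6,"spin": 0},{"hand": 0,"tx": 0,"ty": 14,"tz": -7.2,"spin": 0},{"hand": 0,"tx": 0,"ty": 14.5,"tz": -5.8,"spin": 0},{"hand": 0,"tx": 0,"ty": 10,"tz": -2.9,"spin": 0},{"hand": 0,"tx": 0,"ty": 10,"tz": -2.4,"spin": 0}]}}

```text
time_s: 25.9
eef_pos: [656.7, 53.3, 374.8]
ee_rot: [-3.14, 0.001, 1.381]
contact_force: [-4.6, 1.9, 8.4]
opening: 0.101
```

>>> {"method": "apply_moves", "body": {"increments": [{"hand": 0,"tx": 0,"ty": 9,"tz": 0,"spin": 0},{"hand": 0,"tx": 0,"ty": 8,"tz": 0,"spin": 0},{"hand": 0,"tx": 0,"ty": 5,"tz": 0,"spin": 0},{"hand": 0,"tx": 0,"ty": 3,"tz": 0,"spin": 0}]}}

```text
time_s: 26.4
eef_pos: [682.7, 48.2, 377.5]
ee_rot: [3.137, -0.0, 1.38]
contact_force: [-5.0, 1.0, 12.6]
opening: 0.1
```

>>> {"method": "apply_moves", "body": {"increments": [{"hand": 0,"tx": 0,"ty": 2,"tz": 0,"spin": 0},{"hand": 0,"tx": 0,"ty": 2,"tz": 0,"spin": 0}]}}

```text
time_s: 26.65
eef_pos: [684.5, 48.2, 377.5]
ee_rot: [-3.138, 0.002, 1.381]
contact_force: [-13.8, -0.1, 16.9]
opening: 0.097
```

>>> {"method": "apply_moves", "body": {"increments": [{"hand": 0,"tx": 0,"ty": 2,"tz": 0,"spin": 0},{"hand": 0,"tx": 0,"ty": 0,"tz": 0,"spin": 0}]}}

```text
time_s: 26.9
eef_pos: [685.2, 48.3, 377.4]
ee_rot: [-3.134, 0.003, 1.381]
contact_force: [-15.3, 0.3, 18.5]
opening: 0.102
```

>>> {"method": "apply_moves", "body": {"increments": [{"hand": 40,"tx": 0,"ty": -2,"tz": -1,"spin": 0},{"hand": 40,"tx": 0,"ty": 0,"tz": 0,"spin": 0},{"hand": 40,"tx": 0,"ty": 0,"tz": 0,"spin": 0},{"hand": 40,"tx": 0,"ty": 0,"tz": -20,"spin": 0},{"hand": 40,"tx": 0,"ty": 0,"tz": -40,"spin": 0},{"hand": 40,"tx": 0,"ty": -30,"tz": -40,"spin": 0},{"hand": 40,"tx": 0,"ty": -10,"tz": -20,"spin": 0},{"hand": 40,"tx": 0,"ty": 0,"tz": 0,"spin": 0}]}}

```text
time_s: 27.9
eef_pos: [646.0, 55.4, 495.3]
ee_rot: [3.136, -0.001, 1.381]
contact_force: [0.7, -0.2, 0.5]
opening: 0.403
```

```bash
python3 - <<'E'
from h import *
im,st=snap('wrist','w16'); snap('side','s16')
i2=cv2.imread('pics/s16.png')[190:310,170:330]; cv2.imwrite('pics/s16c.png',cv2.convertScaleAbs(cv2.resize(i2,(800,600),interpolation=cv2.INTER_CUBIC),alpha=1.6,beta=10))
K,E=cam("wrist",st); hsv=cv2.cvtColor(im,cv2.COLOR_BGR2HSV)
m=((hsv[...,0]>105)&(hsv[...,0]<130)&(hsv[...,1]>130)).astype(np.uint8)
n,l,s,c=cv2.connectedComponentsWithStats(m); 
for i in range(1,n):
    if s[i,4]>1500:
        ys,xs=np.nonzero(l==i); r=cv2.minAreaRect(np.c_[xs,ys].astype(np.float32)); q=onz(K,E,[r[0]],220)[0]; print(s[i],r,q.round(1),loc(q).round(1))
E
```

```text
27.9 [646.   55.4 495.3] [ 3.1362e+00 -1.0000e-03  1.3811e+00] [ 0.7 -0.2  0.5] [ 0.33  0.39 -0.64  1.47  0.23  1.36 -0.51]
27.95 [646.1  54.5 492.9] [3.1397e+00 2.0000e-04 1.3802e+00] [ 0.6 -0.6 -0.5] [ 0.33  0.39 -0.64  1.47  0.23  1.36 -0.51]
[ 369   78   27  220 3820] ((382.0, 187.5), (219.0, 26.0), 90.0) [689.9  77.8 220. ] [-5.1 31.4]
```

View pics/w16.png

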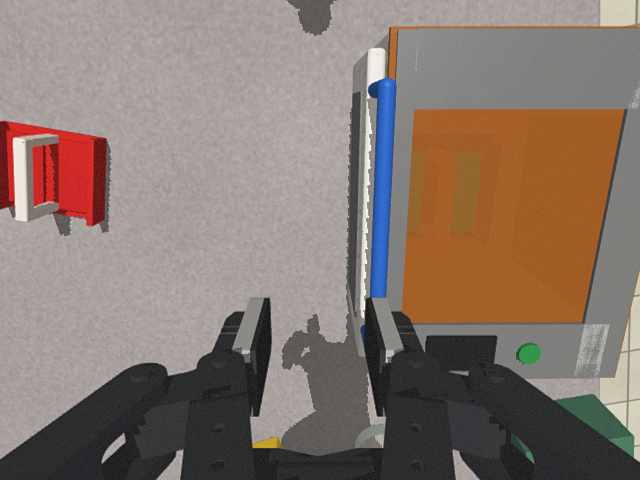

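View pics/s16c.png

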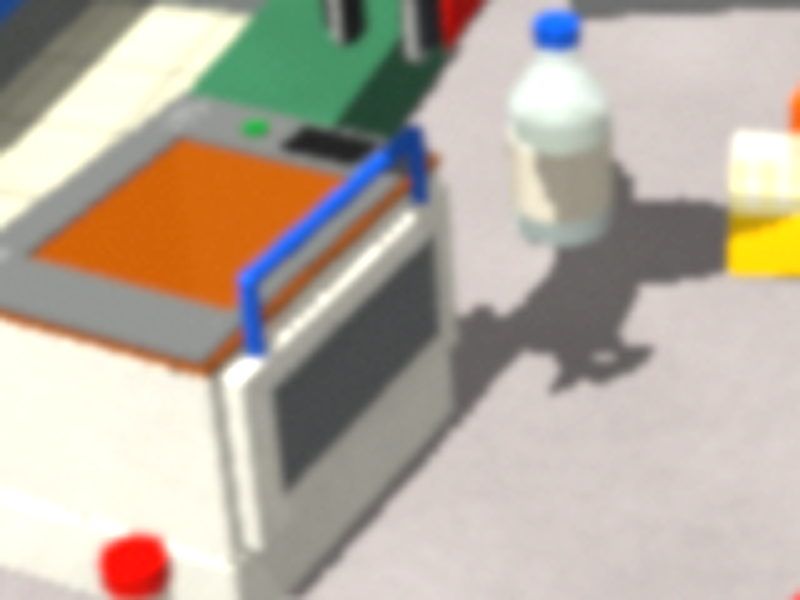

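```bash
python3 - <<'E'
from h import *
import pickle
st=pickle.load(open("pics/w16.pkl","rb")); K,E=cam("wrist",st)
for p in [(466,152),(466,232),(452,195),(481,195),(417,190)]:
    print(p,[(z,loc(onz(K,E,[p],z)[0]).round(1).tolist()) for z in (64,86,118)])
print("roof edge",[loc(onz(K,E,[p],186)[0]).round(1) for p in [(393,30)]])
im=cv2.imread('pics/w16.png')[90:340,340:640]; cv2.imwrite('pics/w16c.png',cv2.convertScaleAbs(cv2.resize(im,(720,600)),alpha=1.5))
i,_=snap('top','t16'); cv2.imwrite('pics/t16.png',i)
E
```

```text
(466, 152) [(64, [94.4, 34.8]), (86, [86.9, 37.1]), (118, [75.9, 40.5])]
(466, 232) [(64, [102.0, -41.4]), (86, [94.0, -34.9]), (118, [82.4, -25.4])]
(452, 195) [(64, [85.2, -5.1]), (86, [78.2, -0.6]), (118, [67.9, 6.0])]
(481, 195) [(64, [112.5, -5.2]), (86, [104.0, -0.7]), (118, [91.5, 5.9])]
(417, 190) [(64, [51.9, -0.3]), (86, [46.7, 4.0]), (118, [39.1, 10.2])]
roof edge [array([  2.7, 118.4])]
28.0 [646.1  53.9 491.2] [-3.1407e+00  9.0000e-04  1.3796e+00] [-0.6 -0.4 -0.2] [ 0.33  0.39 -0.63  1.47  0.23  1.36 -0.51]
```

View pics/w16c.png

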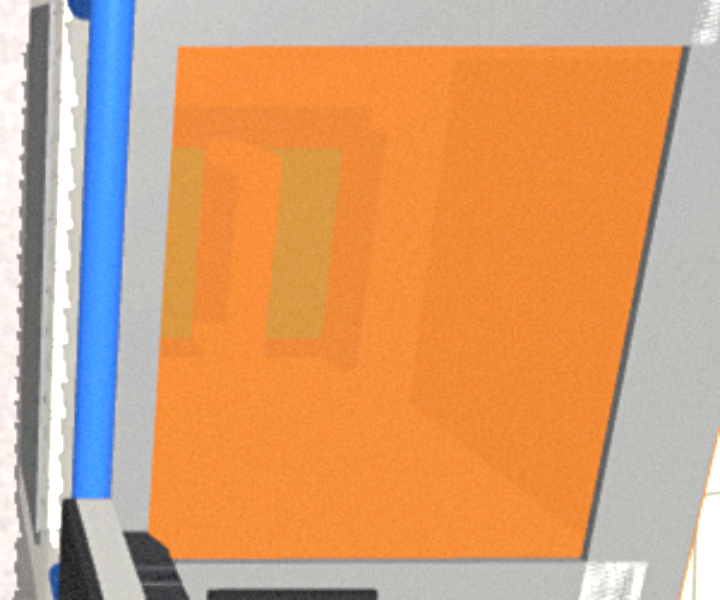

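View pics/t16.png

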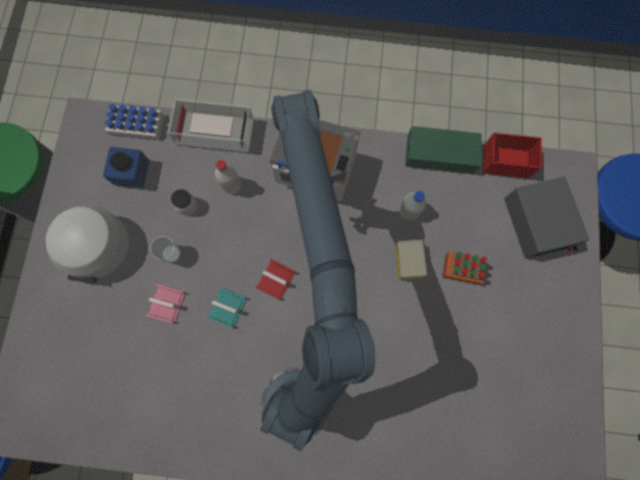

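```bash
python3 -c "
from station import arm
print(arm.hand_in())"
```

```text
the job is handed in; nothing more can be done
None
```

The job is done and handed in at about 28 s of the 72 s allowed; `hand_in` gave no verdict.

**What I did**
- I gripped the flap's bar and drew it down along its arc until it pressed against its stop at about 20 N.
- I lifted the blue tray by its lift bar and set it level on the flap.
- I pushed the tray in with the back of the open front finger, feeling 2 N or less.
- I gripped the bar again and swung the flap up until it stopped moving, with about 15 N pushing back. Then I let go and moved the arm clear.

**What the last checks showed**
- **Tray:** its rear wall measured 10 to 16 mm behind the front face. That and a look through the amber window put its centre about 65 mm in and about 1 mm off the middle. Both are well within the limits.
- **Flap:** the bar measured 5 mm in front of the face plane, against 6 mm when shut. The measuring error is about 2 mm and the tolerance 6 mm.
- **Bystanders:** in the last top picture they stand where they began. I checked this by eye only.
- **Robot:** it was clear of everything, with no contact force.

**What disagreed**
- The flap stood slightly open at the start, by about 0.07 rad.
- On my first try at setting the tray down, the gripper's knuckle apparently touched the viewer's roof edge, with about 8 N sideways and 12 N upward. I backed off 12 mm and set it down cleanly.
- My estimates of where the viewer stands differed by 3 to 4 mm between views. That is smaller than the margins left.

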